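# Clamp a block of rough in the slab saw's ratchet vise

### The job

Load the rectangular stone block into the slab saw's vise: stand it flat on the bed, centred on the jaws, its two long flat faces towards the jaws, and let go of it. Then swing the ratchet lever back and forth to run the jaw up and clamp the block, working the lever until the tightening stroke has grown stiff, about 12 N at the ball knob; forcing it much further would crack the stone. Finish with the lever laid right back, away from the stone, and leave everything else on the table where it is.

Things in the scene. Friction and masses are not known exactly. Their poses are not given: they have to be found in the camera images.
- saw: slab saw's frame, fixed; the vise is on it. Origin on the table top below the vise. +y runs level along the vise from back jaw to moving jaw on to the lever, +x across the jaws to the lever's side. The vise bed is flat, 90 mm wide, at z = 30 mm, from y = -85 to 65 mm. The hooded blade and its posts, 205 mm high, stand at y = -125 to -315 mm; the ram housing, 99 mm high, at y = 105 to 195 mm.
- back_jaw: fixed steel jaw, 44 mm wide (x), 50 mm high. Origin at the foot of its clamping face, at bed height, mid width; axes as the saw's, so +y points from the face to the moving jaw, of the same size. The gap between them differs from start to start, 60 to 77 mm, and is not measured. The moving jaw's front plate sits on two coil springs (28 N/mm together, 12 mm travel).
- block: stone block to clamp, 64 mm (x) by 50 mm (y) by 45 mm high, about 0.36 kg, brittle; origin at the centre of its underside. The 64 mm long faces (towards its +y and -y) go to the jaws; its two ends then stand 10 mm out of the jaws on either side, and it is best held by them. A good clamp is 60 to 215 N; above 230 N it cracks.
- block_center (a point): centre of that block, 22.5 mm above its underside
- lever (a joint): ratchet lever's angle (rad) about the saw's +x: 0 = laid right back, leaning 0.70 from upright away from the stone; 1.2 = far stop, leaning 0.50 towards it. Growing angle tightens: the pawl drives the wheel, 0.175 rad and 1.75 mm of jaw per tooth, 5 or 6 teeth a stroke. Going back it clicks idly and a second pawl holds the wheel, which gives back any part of a tooth. The lever stays where left.
- lever_knob (a point): centre of the black ball knob, 28 mm across, on the lever's end, 150 mm from the pivot; moves in the saw's y-z plane; can be taken from above, across x or fore and aft; the 12 mm rod below it is clear for 45 mm. Along its arc it takes 1 to 3 N either way while the jaw runs free; once the stone is gripped each tooth adds about 3.3 N (moving: about 1.5 N + clamping force / 15; stopped: 1 or 2 N less).
- lever_pivot (a point): point on the lever's axis (fixed on the saw, axis along the saw's x) in the plane in which the knob moves
- cobble: bystander: rounded river cobble, 68 mm across, 45 mm high, same kind of stone as the block but with no flat faces
- slice: bystander: thin sawn slice of stone 62 x 46 x 8 mm lying flat
- mug: bystander: white porcelain mug, 72 mm across, 75 mm high
- bowl: bystander: steel bowl 104 mm across, 45 mm high
- tin: bystander: plain steel can 64 mm across, 80 mm high
- bottle: bystander: white plastic bottle 60 mm across, 170 mm high
- brush: bystander: wooden-handled brush 180 mm long, lying
Things that resemble listed ones, but are neither listed nor needed, are in the scene too. Leave any orange look-alike of the block alone.

How it is judged:
By the outcome, as a careful person would: the job done as asked, in the order asked, and still so for the second after the job is handed in, with the robot touching nothing.
It also fails if it takes over 72 s, if anything falls off the work surface, if the arm or the gripper's body presses on something with over 40 N, if the wrist force passes 120 N, or if a joint passes its speed limit or range.

### The arm

A 6-joint arm with a two-finger parallel gripper is mounted at the origin on the work surface. World frame = base frame: x ahead of the robot, y to its left, z up, the work surface at z = 0. Lengths are in mm, angles in degrees, forces in N, time in s.
With the tool pointing down it reaches from about 350 to 850 mm from the base axis. Payload 8.1 kg.
Tool frame: the origin (TCP) lies midway between the tips of the shut fingers; the grasp point (between the pads) lies 19 mm behind it (r.tcp_to_grasp is the distance from the TCP to the grasp point, in mm); z points along the fingers, y is the direction in which the jaws open and shut (so a half turn about z gives the same grasp; the last joint's range is limited). The gripper opens to 85 mm and grips with 20 to 120 N. Pads are 22 mm wide; open, the fingers measure 114 mm over their backs; the gripper's body (76 mm by 85 mm) begins 54 mm behind the grasp point. The pads swing forward as they close: fully open they stand 13 mm farther back than shut.
Start: joints at [69.649, 7.471, 85.268, -0, 87.261, -4.893], TCP at [159.901, 578.305, 231.292] pointing down, gripper open.
Joint ranges: [-169.43, 169.43], [-51.17, 129.36], [1.28, 143.12], [-76.62, 256.62], [0, 156.53], [-152.29, 152.29]. Speed limits (degrees/s): [136.94, 136.94, 159.86, 180, 180, 180].

### API

Orientations are given as [roll, pitch, yaw] about the fixed x, y, z axes, in that order (R = Rz(yaw) Ry(pitch) Rx(roll)).
In Python, from bench import r gives the robot as it stands.
- The arm moves only by the tool jog_arm, never from a script. Its argument "targets" is a list of rows, each a list of 7 numbers: the shift along the tool's x, y, z in m, then the turn, a rotation vector about the tool's x, y, z in rad, then the closure, from 0 (fully open) to 1 (shut). In form: [[dx, dy, dz, wx, wy, wz, claw], ...]. A call has 1 to 5 rows; each row is the pose to reach, as a shift and turn from the pose commanded when the call began, along the tool's axes at that moment; what a row does not reach only later rows make up. A row lasts 1/12 s, in which the tool goes at most 41.7 mm and 7.16 degrees, less where a joint would pass 70% of its speed; a pose out of reach is approached as far as the arm can. A call with a gripper value outside its range is refused whole. The fingers move at their own pace and stop on an object; "newtons" is the grip in N (left out, the last holds). Time passes only in rows, so rows that repeat a pose let the fingers close. It gives the time, the measured TCP pose, the force and the opening at its end, in the units of the state.
- r.sense(): the state, without advancing time (a new reading comes with each control period).
- r.snapshot(name): name is "scene" or "top" or "wrist"; returns a dict with "pixels" (480x640x3 uint8, red, green, blue), "fx", "fy", "cx", "cy" (pixels), "origin" and "attitude" of the camera in the world. Camera axes: x right, y down, z forward; pixel columns grow to the right and rows downward; lengths in mm; the calibration is good to about 2 mm. The wrist camera is an equidistant fisheye: a pixel r from the principal point sees the ray r / f radians off the axis. A picture is of the moment at which its call begins. There is no depth.
- r.hand_in(): hands the job in, once; it reports no verdict.
The state is a dict: "time": time; "joint_pos": joint angles; "qd": joint speeds; "joint_efforts": joint torques, N m; "tool_pos": TCP position; "tcp_rot": TCP orientation; "ft_force": force on the tool from outside, world axes, zero at the start; "wrist_torque": the same for the moment, N m; "finger_gap": finger opening in mm.
Only numpy, scipy, OpenCV 4.12 (cv2) and the standard library are available. Lean on these libraries where they do the work, as an engineer would, in place of code of your own. Each camera call takes 0.05 s, during which the arm holds its last target.

## Working session

There is one attempt and no reset: what is moved stays moved. The work goes in short steps, Python scripts to look and compute and a tool call to move; the robot and the scene stay as the last step left them, time stands still between calls to the robot, and variables do not carry over. Pictures are saved under pics/ and viewed, and the job is handed in when it is done.

Besides the shell and the picture viewer there is one more tool, called after "Call:" as name(argument=value, ...), one argument or row to a line, values as JSON. jog_arm: Moves the arm, as the interface text tells. Its arguments: {"type":"object","properties":{"targets":{"type":"array","items":{"type":"array","items":{"type":"number"}}},"newtons":{"type":"number"}},"required":["targets"]}

```bash
ls; mkdir -p pics; python3 - <<'E'
from bench import r
import cv2,pickle
s=r.sense(); print(s)
for n in("scene","top","wrist"):
    d=r.snapshot(n); cv2.imwrite(f"pics/{n}0.png",d["pixels"][:,:,::-1]); pickle.dump(d,open(f"{n}0.pkl","wb"))
    print(n,{k:v for k,v in d.items() if k!="pixels"})
E
```

```text
pics
{'time': 0.0, 'joint_pos': array([ 6.96487153e+01,  7.51469555e+00,  8.53300168e+01,  1.23852301e-03,
        8.72599944e+01, -4.89184096e+00]), 'qd': array([ 0.04208079, -0.00953754,  0.0860073 , -0.04057551, -0.04406817,
       -0.06743492]), 'joint_efforts': array([-3.23936465e-04, -5.69392061e+01, -5.00551558e+01, -3.83915203e-04,
        1.52707152e-02, -2.05384407e-05]), 'tool_pos': array([159.70256464, 577.79164206, 230.24164818]), 'tcp_rot': array([-1.79895780e+02, -1.01613574e-02,  1.64540487e+02]), 'ft_force': array([-0.31073881, -0.12400961,  0.68383818]), 'wrist_torque': array([ 0.00443978, -0.00490158,  0.05319274]), 'finger_gap': 85.35340650806742}
scene {'fx': 533.3571021082041, 'fy': 533.3571021082041, 'cx': 325.120651848493, 'cy': 234.323693873715, 'origin': array([ 922.10213809,  636.90395888, 1131.22959334]), 'attitude': array([-144.08950269,    0.39735578,  150.3293447 ])}
top {'fx': 544.8539048841195, 'fy': 544.8539048841195, 'cx': 319.6766683582374, 'cy': 243.12067779634208, 'origin': array([4.37520771e+02, 1.18161001e+00, 1.29947632e+03]), 'attitude': array([-173.98457397,    0.26966614,  -89.15602087])}
wrist {'fx': 371.64829954431775, 'fy': 371.64829954431775, 'cx': 318.92763471844, 'cy': 233.81596243146348, 'origin': array([ 81.61243022, 599.66539365, 373.35918173]), 'attitude': array([1.61583884e+02, 1.31330455e-01, 7.44992255e+01])}
```

View pics/scene0.png

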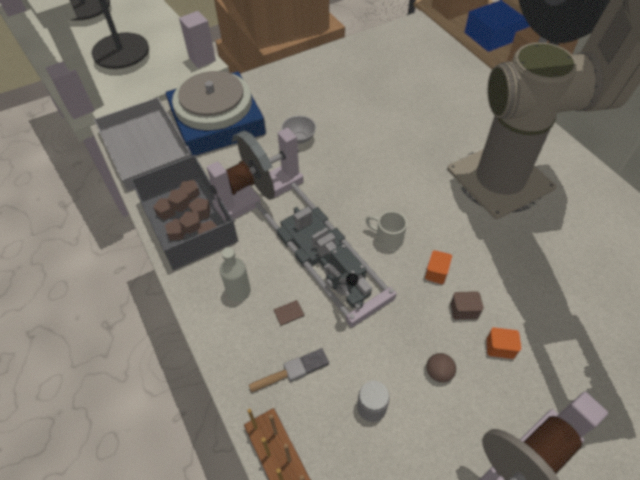

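View pics/top0.png

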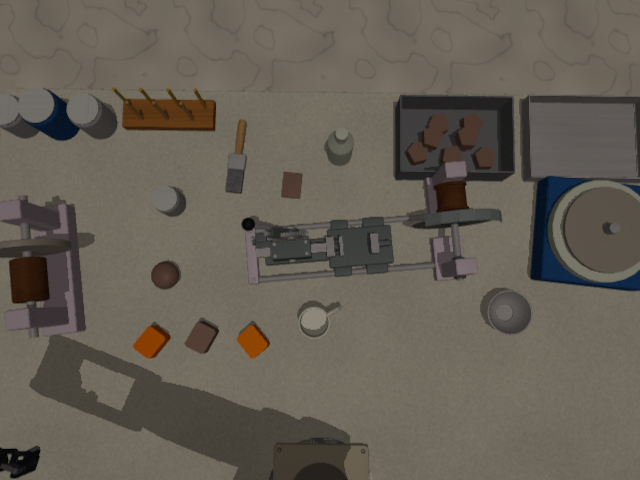

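View pics/wrist0.png

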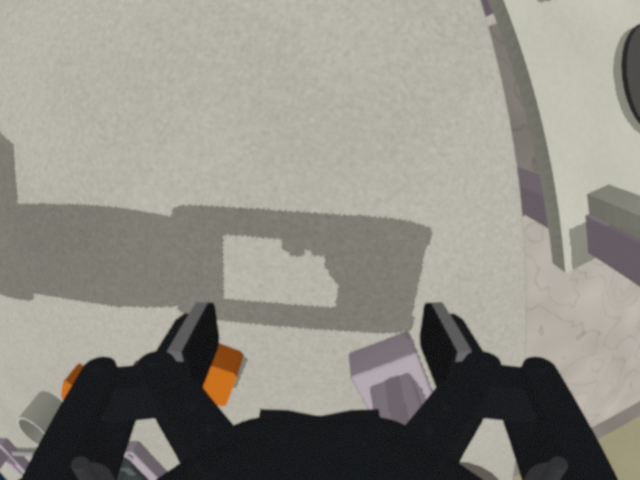

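```bash
python3 - <<'E'
import cv2
t=cv2.imread("pics/top0.png"); s=cv2.imread("pics/scene0.png")
cv2.imwrite("pics/a.png",cv2.resize(t[195:300,230:410],None,fx=4.4,fy=4.4,interpolation=cv2.INTER_CUBIC))
a=cv2.resize(t[300:370,120:290],None,fx=4.4,fy=4.4,interpolation=cv2.INTER_CUBIC)
cv2.imwrite("pics/b.png",a)
cv2.imwrite("pics/c.png",cv2.resize(s[190:330,250:410],None,fx=4.2,fy=4.2,interpolation=cv2.INTER_CUBIC))
E
```

```text
(no output)
```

View pics/a.png

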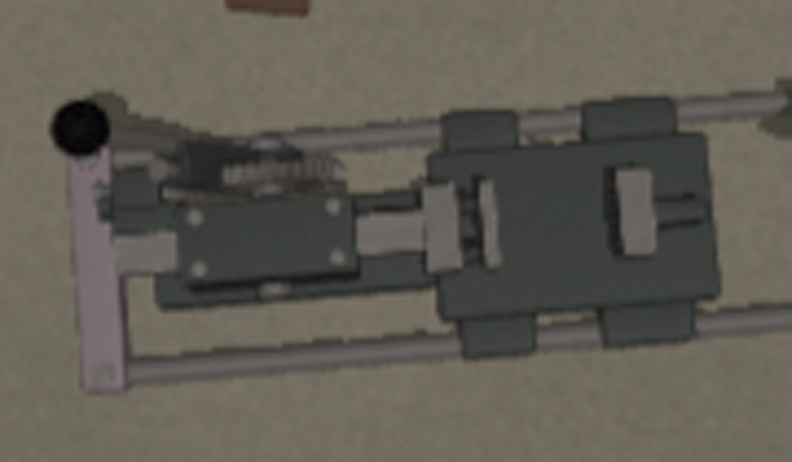

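View pics/b.png

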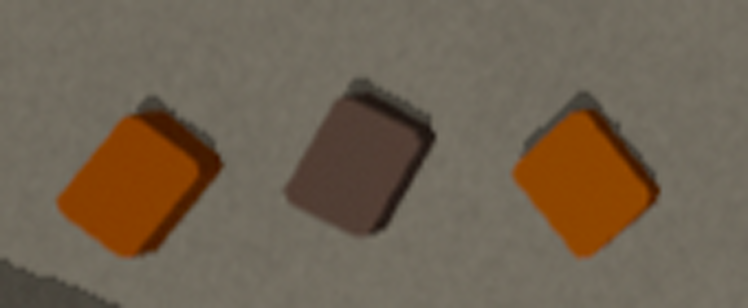

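View pics/c.png

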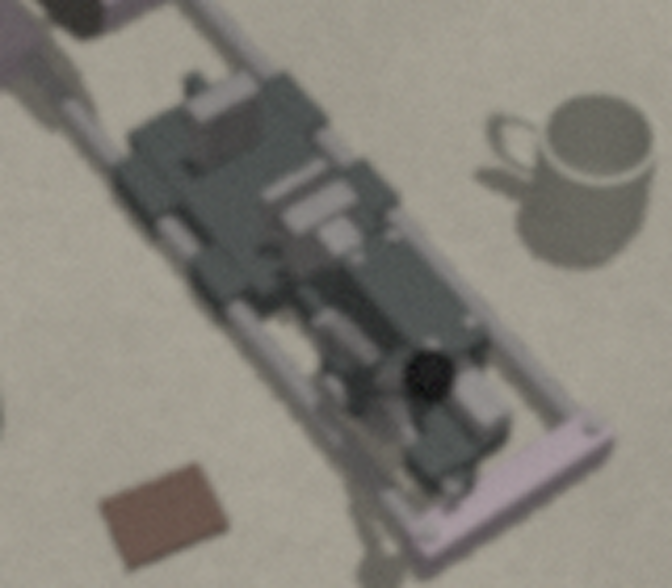

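```bash
cat > h.py <<'E'
import numpy as np,cv2,pickle
from scipy.spatial.transform import Rotation as R
def ray(d,u,v):
    M=R.from_euler('xyz',d['attitude'],degrees=True).as_matrix()
    return np.array(d['origin']),M@np.array([(u-d['cx'])/d['fx'],(v-d['cy'])/d['fy'],1.])
def onz(d,u,v,z):
    o,k=ray(d,u,v); return o+k*(z-o[2])/k[2]
def tri(l):
    A=np.zeros((3,3));b=np.zeros(3)
    for d,u,v in l:
        o,k=ray(d,u,v);k=k/np.linalg.norm(k);P=np.eye(3)-np.outer(k,k);A+=P;b+=P@o
    p=np.linalg.solve(A,b); return p,[np.linalg.norm((np.eye(3)-np.outer(k/np.linalg.norm(k),k/np.linalg.norm(k)))@(p-o)) for o,k in [ray(*x) for x in l]]
E
python3 - <<'E'
from h import *
T=pickle.load(open('top0.pkl','rb'));S=pickle.load(open('scene0.pkl','rb'))
im=T['pixels'];
def rects(im,roi,f,minA=20):
    x0,y0,x1,y1=roi; m=f(im[y0:y1,x0:x1].astype(int)).astype(np.uint8)
    n,l,st,c=cv2.connectedComponentsWithStats(m)
    for i in range(1,n):
        if st[i,4]>=minA:
            ys,xs=np.nonzero(l==i); R_=cv2.minAreaRect(np.stack([xs+x0,ys+y0],1).astype(np.float32))
            yield st[i,4],c[i]+[x0,y0],R_
print(im[330,190:220].tolist()[::3], im[245,325:395:3].tolist())
for a,c,q in rects(im,(180,315,225,358),lambda p:(p[...,0]-p[...,1]>10)&(p[...,0]>65)): print('block',a,c,q,[onz(T,*x,45).round(1) for x in cv2.boxPoints(q)])
for a,c,q in rects(im,(320,225,395,265),lambda p:p.min(-1)>85): print('jaw',a,c,q,[onz(T,*x,80).round(1) for x in cv2.boxPoints(q)])
kt=[c for a,c,q in rects(im,(240,210,260,235),lambda p:p.max(-1)<30)]
ks=[c for a,c,q in rects(S['pixels'],(340,268,364,295),lambda p:p.max(-1)<30)]
print(kt,ks); print(tri([(T,*kt[0]),(S,*ks[0])]))
E
```

```text
[[115, 109, 96], [81, 61, 49], [82, 62, 53], [82, 61, 52], [81, 62, 51], [81, 62, 51], [82, 63, 52], [84, 63, 52], [64, 47, 40], [33, 25, 20]] [[110, 105, 102], [103, 98, 96], [103, 98, 96], [70, 70, 68], [40, 42, 40], [100, 95, 92], [72, 72, 70], [61, 63, 61], [60, 63, 61], [61, 64, 61], [61, 63, 61], [59, 63, 60], [60, 63, 60], [60, 63, 60], [49, 51, 48], [39, 38, 36], [106, 101, 98], [105, 100, 98], [69, 70, 67], [47, 50, 48], [36, 39, 37], [34, 38, 35], [53, 56, 55], [116, 110, 98]]
block 590 [199.3559322  337.73220339] ((199.37693786621094, 337.71539306640625), (21.70607566833496, 27.659744262695312), 29.744882583618164) [array([333.8, 316.1,  45. ]), array([388.4, 287. ,  45. ]), array([364.7, 243. ,  45. ]), array([310.4, 272.3,  45. ])]
jaw 102 [392.95098039 240.3627451 ] ((392.4868469238281, 244.51246643066406), (3.973053216934204, 39.089717864990234), 1.4688007831573486) [array([ 521.1, -149.4,   80. ]), array([ 609.5, -151.6,   80. ]), array([ 609.4, -160.5,   80. ]), array([ 521. , -158.3,   80. ])]
jaw 51 [322.58823529 232.07843137] ((323.0, 232.5), (9.0, 6.0), 90.0) [ar
[... 575 characters left out ...]
.2,  80. ]), array([539.6, -24.3,  80. ]), array([536.4,   6.6,  80. ])]
jaw 53 [340.79245283 245.33962264] ((340.8606872558594, 245.4672088623047), (17.20178985595703, 2.897143840789795), 84.80557250976562) [array([580.3, -33.7,  80. ]), array([581. , -40.2,  80. ]), array([542.3, -44.1,  80. ]), array([541.7, -37.6,  80. ])]
jaw 30 [324.3 262.8] ((324.0, 262.5), (3.0, 8.0), 90.0) [array([525.6,   7.5,  80. ]), array([525.9, -10.4,  80. ]), array([519.1, -10.5,  80. ]), array([518.9,   7.4,  80. ])]
[array([248.02564103, 223.64102564])] [array([350.5       , 280.52631579])]
(array([595.7605101 , 158.77338517, 168.99497161]), [np.float64(0.3720834222560643), np.float64(0.37208342225589214)])
```

Candidates in the top view are the brown block (199,338), orange look-alikes (151,342) and (252,342), the round cobble (165,275), the flat slice (292,185), and the brown lumps in the tray (~450,140). The brown block is the one: its top measures about 62 x 50 mm with flat faces and it isn't orange, and the enlarged crop confirms this. The lever is laid back, with the black knob at (248,224). The back jaw is at (374,243), and the front plate is at (341,245).

```bash
cat >> h.py <<'E'
def to(p,yaw,roll=180,pitch=0):
    from bench import r
    s=r.sense(); Rc=R.from_euler('xyz',s['tcp_rot'],degrees=True); Rt=R.from_euler('xyz',[roll,pitch,yaw],degrees=True)
    print('now',s['tool_pos'].round(1),s['tcp_rot'].round(2),'t',s['time'])
    print('row',(Rc.inv().apply(np.array(p)-s['tool_pos'])/1000).round(4),(Rc.inv()*Rt).as_rotvec().round(4))
E
python3 -c "
from h import *
to([349.3,279.6,150],61.9)"
```

```text
now [159.8 577.9 230.5] [-1.7992e+02 -1.0000e-02  1.6454e+02] t 0.15
row [-0.2622 -0.2369  0.0808] [-1.2000e-03  1.2000e-03  1.7914e+00]
```

Call:
jog_arm(
  targets=[
    [-0.262,-0.237,0.08,0,0,1.791,0],
    [-0.262,-0.237,0.08,0,0,1.791,0],
    [-0.262,-0.237,0.08,0,0,1.791,0],
    [-0.262,-0.237,0.08,0,0,1.791,0],
    [-0.262,-0.237,0.08,0,0,1.791,0],
  ],
  newtons=50,
)

```text
time: 0.57
tool_pos: [269.1, 405.0, 184.5]
tcp_rot: [-180.0, 0.0, 128.4]
ft_force: [0.9, -0.4, 0.0]
finger_gap: 85.4
```

```bash
python3 -c "
from h import *
to([349.3,279.6,150],61.9)"
```

```text
now [269.1 405.  184.5] [-1.7998e+02  1.0000e-02  1.2842e+02] t 0.5667
row [-0.1481 -0.0151  0.0345] [-2.000e-04  4.000e-04  1.161e+00]
```

Call:
jog_arm(
  targets=[
    [-0.148,-0.015,0.034,0,0,1.161,0],
    [-0.148,-0.015,0.034,0,0,1.161,0],
    [-0.148,-0.015,0.034,0,0,1.161,0],
    [-0.148,-0.015,0.034,0,0,1.161,0],
    [-0.148,-0.015,0.034,0,0,1.161,0],
  ],
)

```text
time: 0.98
tool_pos: [351.0, 277.5, 149.5]
tcp_rot: [-179.9, 0.2, 92.3]
ft_force: [0.0, 0.0, -0.0]
finger_gap: 85.3
```

```bash
python3 -c "
from h import *
to([349.3,279.6,150],61.9)"
```

```text
now [351.  277.5 149.5] [-1.7992e+02  1.7000e-01  9.2330e+01] t 0.9833
row [ 0.0022 -0.0017 -0.0005] [-5.000e-04  3.300e-03  5.312e-01]
```

Call:
jog_arm(
  targets=[
    [0.001,-0.001,0,0,0,0.12,0],
    [0.002,-0.002,0,0,0,0.24,0],
    [0.002,-0.002,0,0,0,0.36,0],
    [0.002,-0.002,0,0,0,0.48,0],
    [0.002,-0.002,0,0,0,0.531,0],
  ],
)

```text
time: 1.4
tool_pos: [347.4, 283.6, 151.0]
tcp_rot: [-180.0, 0.0, 62.1]
ft_force: [0.6, 0.1, 0.0]
finger_gap: 85.5
```

```bash
python3 -c "
from h import *
from bench import r
d=r.snapshot('wrist');cv2.imwrite('pics/w1.png',d['pixels'][:,:,::-1])
to([349.3,279.6,2],61.9)"
```

```text
now [347.4 283.7 151. ] [-1.7999e+02  2.0000e-02  6.2080e+01] t 1.45
row [-0.0027  0.0036  0.149 ] [-0.0002  0.0004  0.0031]
```

View pics/w1.png

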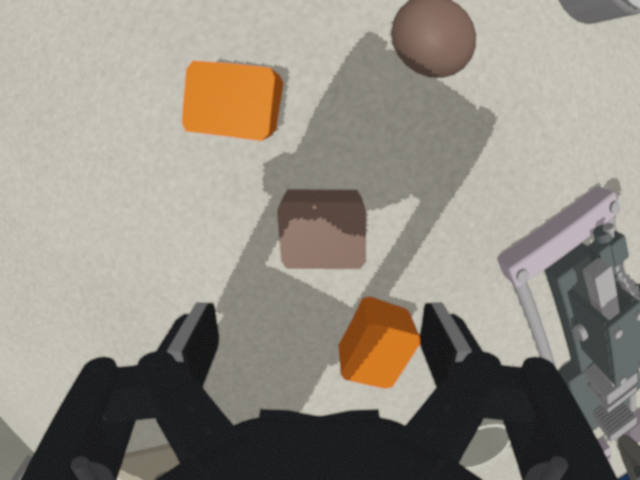

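```bash
cat >> h.py <<'E'
def wz(d,u,v,z):
    x,y=u-d['cx'],v-d['cy'];n=np.hypot(x,y);t=n/d['fx']
    M=R.from_euler('xyz',d['attitude'],degrees=True).as_matrix()
    k=M@np.array([np.sin(t)*x/n,np.sin(t)*y/n,np.cos(t)]);o=np.array(d['origin']);return o+k*(z-o[2])/k[2]
E
python3 -c "
from h import *
from bench import r
d=r.snapshot('wrist')
for p in [(282,203),(362,203),(366,268),(281,267),(320,190),(322,268)]: print(p,wz(d,*p,45).round(1))
print(wz(d,348,315,45),d['origin'],r.sense()['tool_pos'])"
```

```text
(282, 203) [334.6 313.7  45. ]
(362, 203) [383.5 287.8  45. ]
(366, 268) [364.8 242.3  45. ]
(281, 267) [310.  272.3  45. ]
(320, 190) [362.1 309.5  45. ]
(322, 268) [336.2 257.6  45. ]
[335.35132957 212.51667539  45.        ] [385.99512264 355.58476925 294.0080872 ] [347.42495621 283.68037915 151.04999077]
```

```bash
python3 -c "
from h import *
from bench import r
d=pickle.load(open('top0.pkl','rb'))
for p in [(512,172),(585,108),(655,190),(585,258)]: print(onz(d,120+p[0]/4.4,300+p[1]/4.4,45).round(1))
to([349.3,279.6,2],61.9)"
```

```text
[347.4 195.3  45. ]
[380.7 158.4  45. ]
[339.4 121.1  45. ]
[304.3 156.3  45. ]
now [347.4 283.7 151. ] [-1.7999e+02  2.0000e-02  6.2450e+01] t 1.5
row [-0.0027  0.0036  0.1491] [-0.0002  0.0004  0.0096]
```

Call:
jog_arm(
  targets=[
    [-0.002,0.003,0.025,0,0,0.004,0],
    [-0.003,0.004,0.05,0,0,0.004,0],
    [-0.003,0.004,0.075,0,0,0.004,0],
    [-0.003,0.004,0.09,0,0,0.004,0],
    [-0.003,0.004,0.09,0,0,0.004,0],
  ],
)

```text
time: 1.92
tool_pos: [347.0, 277.5, 57.4]
tcp_rot: [-179.8, 0.3, 62.4]
ft_force: [-1.1, 0.1, -0.9]
finger_gap: 85.1
```

```bash
python3 -c "
from h import *
to([349.3,279.6,2],61.9)"
```

```text
now [347.  277.5  57.4] [-179.8     0.34   62.4 ] t 1.9167
row [0.0032 0.0013 0.0554] [-0.0034  0.006   0.0087]
```

Call:
jog_arm(
  targets=[
    [0.003,0.001,0.02,0,0,0.008,0],
    [0.003,0.001,0.04,0,0,0.008,0],
    [0.003,0.001,0.054,0,0,0.008,0],
    [0.003,0.001,0.054,0,0,0.008,0],
    [0.003,0.001,0.054,0,0,0.008,0],
  ],
)

```text
time: 2.33
tool_pos: [351.9, 281.4, 7.7]
tcp_rot: [-180.0, 0.0, 61.9]
ft_force: [0.5, -0.1, 0.6]
finger_gap: 85.3
```

```bash
python3 -c "
from h import *
from bench import r
d=r.snapshot('wrist');cv2.imwrite('pics/w2.png',d['pixels'][:,:,::-1])
to([349.3,279.6,2],61.9)"
```

```text
now [352.6 282.    8.5] [ 1.7998e+02 -5.0000e-02  6.1860e+01] t 2.3833
row [-0.0037 -0.0018  0.0065] [ 0.0004 -0.0008 -0.0006]
```

View pics/w2.png

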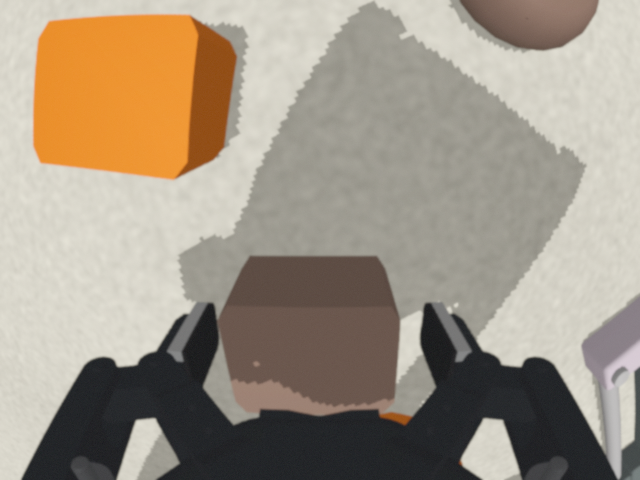

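Call:
jog_arm(
  targets=[
    [-0.003,-0.002,0.005,0,0,0,0],
    [-0.003,-0.002,0.005,0,0,0,0],
    [-0.003,-0.002,0.005,0,0,0,0],
  ],
)

```text
time: 2.63
tool_pos: [349.0, 279.9, 2.8]
tcp_rot: [180.0, -0.0, 61.8]
ft_force: [0.1, 0.0, 1.1]
finger_gap: 85.3
```

```bash
python3 -c "
from h import *
to([349.3,279.6,2],61.9)"
```

```text
now [349.  279.9   2.8] [ 1.7998e+02 -4.0000e-02  6.1830e+01] t 2.6333
row [-0.0001  0.0004  0.0008] [ 0.0004 -0.0007 -0.0013]
```

Close on the block.

Call:
jog_arm(
  targets=[
    [0,0,0,0,0,0,0.5],
    [0,0,0,0,0,0,0.5],
    [0,0,0,0,0,0,0.5],
    [0,0,0,0,0,0,0.5],
    [0,0,0,0,0,0,0.5],
  ],
  newtons=50,
)

```text
time: 3.05
tool_pos: [349.3, 280.2, 2.9]
tcp_rot: [180.0, -0.0, 61.8]
ft_force: [-2.1, -0.5, 6.5]
finger_gap: 63.5
```

Call:
jog_arm(
  targets=[
    [0,0,-0.02,0,0,0,0.5],
    [0,0,-0.05,0,0,0,0.5],
    [0,0,-0.085,0,0,0,0.5],
    [0,0,-0.12,0,0,0,0.5],
    [0,0,-0.135,0,0,0,0.5],
  ],
)

```text
time: 3.47
tool_pos: [350.3, 280.6, 141.6]
tcp_rot: [179.9, -0.2, 61.8]
ft_force: [0.5, 0.3, -3.4]
finger_gap: 63.4
```

```bash
python3 -c "
from h import *
from bench import r
d=r.snapshot('wrist');cv2.imwrite('pics/w3.png',d['pixels'][:,:,::-1])
print(r.sense()['finger_gap'],r.sense()['ft_force'])
f=np.array([567.5,-104.8+1.1]);x=np.array([.9956,.094]);y=np.array([-.094,.9956]);p=np.array([561.6,-43.3])
g=(p-f)@y;print('gap',g, 'plate dx',(p-f)@x); c=f+y*g/2;print(c, f+y*g/2+x*((p-f)@x)/2)
to([*c,140],95.4)"
```

```text
63.611956451684854 [ 1.77749093  3.01740944 -0.54148738]
gap 60.688840000000006 plate dx -0.1964399999999772
[564.64762452 -73.48909545] [564.54983669 -73.49832813]
now [351.5 281.4 143.3] [179.77  -0.4   61.81] t 3.5167
row [-0.2121  0.3555  0.0033] [ 0.006  -0.0055 -0.5862]
```

View pics/w3.png

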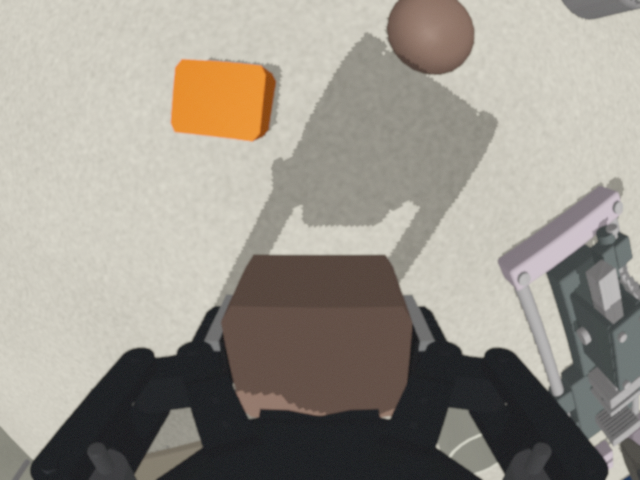

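Call:
jog_arm(
  targets=[
    [-0.01,0.017,0,0,0,-0.03,0.5],
    [-0.026,0.044,0,0,0,-0.08,0.5],
    [-0.046,0.077,0,0,0,-0.14,0.5],
    [-0.067,0.112,0,0,0,-0.2,0.5],
    [-0.088,0.147,0,0,0,-0.26,0.5],
  ],
)

```text
time: 3.93
tool_pos: [436.2, 131.2, 135.4]
tcp_rot: [-179.9, 0.1, 77.0]
ft_force: [0.7, 0.3, -4.1]
finger_gap: 63.3
```

```bash
python3 -c "
from h import *
to([564.6,-73.5,140],95.4)"
```

```text
now [436.2 131.2 135.4] [-1.7988e+02  5.0000e-02  7.6950e+01] t 3.9333
row [-0.1704  0.1712 -0.0048] [-0.0022  0.0006 -0.322 ]
```

Call:
jog_arm(
  targets=[
    [-0.022,0.022,-0.001,0,0,-0.04,0.5],
    [-0.044,0.044,-0.002,0,0,-0.08,0.5],
    [-0.066,0.066,-0.003,0,0,-0.13,0.5],
    [-0.088,0.088,-0.004,0,0,-0.18,0.5],
    [-0.11,0.11,-0.005,0,0,-0.22,0.5],
  ],
)

```text
time: 4.35
tool_pos: [518.0, -1.0, 140.0]
tcp_rot: [-179.8, -0.0, 89.4]
ft_force: [0.3, 0.6, -4.3]
finger_gap: 63.3
```

```bash
python3 -c "
from h import *
to([564.6,-73.5,140],95.4)"
```

```text
now [518.  -1. 140.] [-1.7983e+02 -2.0000e-02  8.9450e+01] t 4.35
row [-0.072   0.0473 -0.0001] [-0.003  -0.0004 -0.1039]
```

Call:
jog_arm(
  targets=[
    [-0.02,0.013,0,0,0,-0.03,0.5],
    [-0.044,0.029,0,0,0,-0.06,0.5],
    [-0.066,0.042,0,0,0,-0.09,0.5],
    [-0.072,0.047,0,0,0,-0.104,0.5],
    [-0.072,0.047,0,0,0,-0.104,0.5],
  ],
)

```text
time: 4.77
tool_pos: [564.5, -73.8, 140.1]
tcp_rot: [-179.9, -0.0, 95.2]
ft_force: [-0.3, 1.5, -4.1]
finger_gap: 63.2
```

```bash
python3 -c "
from h import *
from bench import r
d=r.snapshot('wrist');cv2.imwrite('pics/w4.png',d['pixels'][:,:,::-1]);print(d['origin'],d['attitude'])
d=r.snapshot('top');cv2.imwrite('pics/t4.png',cv2.resize(d['pixels'][190:300,240:410,::-1],None,fx=4.4,fy=4.4))
to([564.6,-73.5,140],95.4)"
```

```text
[557.81840163   7.2572855  283.17512408] [161.53299734   0.2045797    5.12651499]
now [563.6 -71.6 140.5] [-1.7984e+02 -8.0000e-02  9.5200e+01] t 4.8667
row [-0.002   0.0008  0.0005] [-0.0028 -0.0013 -0.0034]
```

View pics/w4.png

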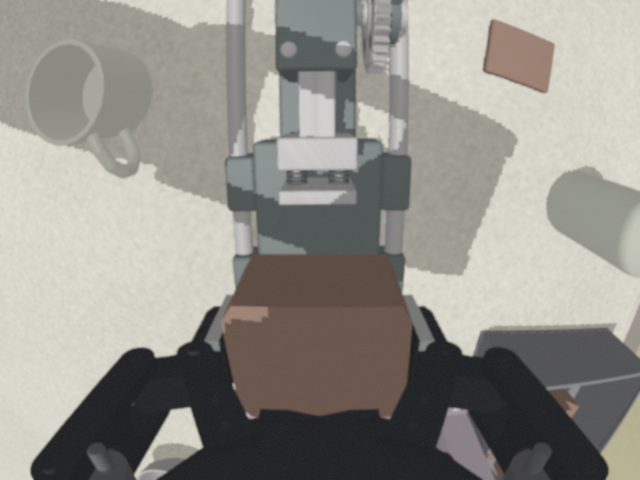

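View pics/t4.png

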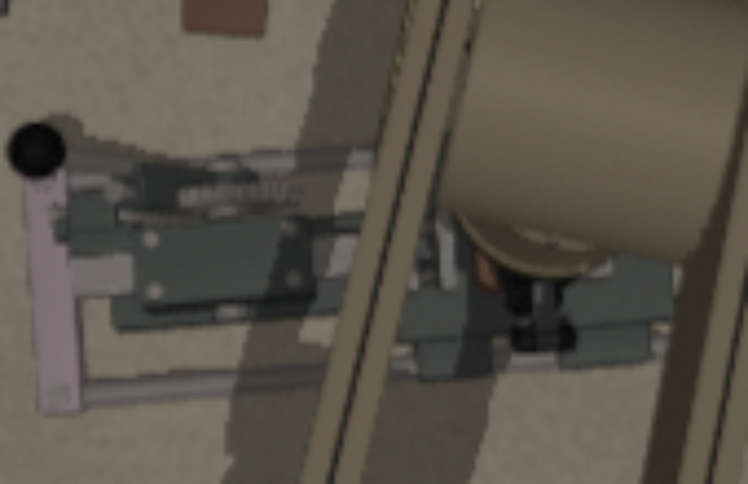

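```bash
python3 -c "
from h import *
import cv2
from bench import r
im=cv2.imread('pics/w4.png');cv2.imwrite('pics/w4c.png',cv2.resize(im[125:300,215:420],None,fx=3.4,fy=3.4,interpolation=cv2.INTER_CUBIC))
d=r.snapshot('wrist')
for p in [(281,203.5),(355,203.5),(318,203.5),(278,168),(356,168)]: print(p,wz(d,*p,80).round(1))
for p in [(251,255),(389,255)]: print('blk',wz(d,*p,137).round(1))
to([564.6,-73.5,140],95.4)"
```

```text
(281, 203.5) [539.3 -42.2  80. ]
(355, 203.5) [580.9 -38.4  80. ]
(318, 203.5) [560.1 -40.4  80. ]
(278, 168) [536.3 -22.1  80. ]
(356, 168) [579.2 -18.3  80. ]
blk [532.6 -51.6 137. ]
blk [591.6 -46.2 137. ]
now [563.6 -71.1 140.9] [-1.7986e+02 -7.0000e-02  9.5250e+01] t 4.9167
row [-0.0025  0.0008  0.0008] [-0.0024 -0.0012 -0.0026]
```

View pics/w4c.png

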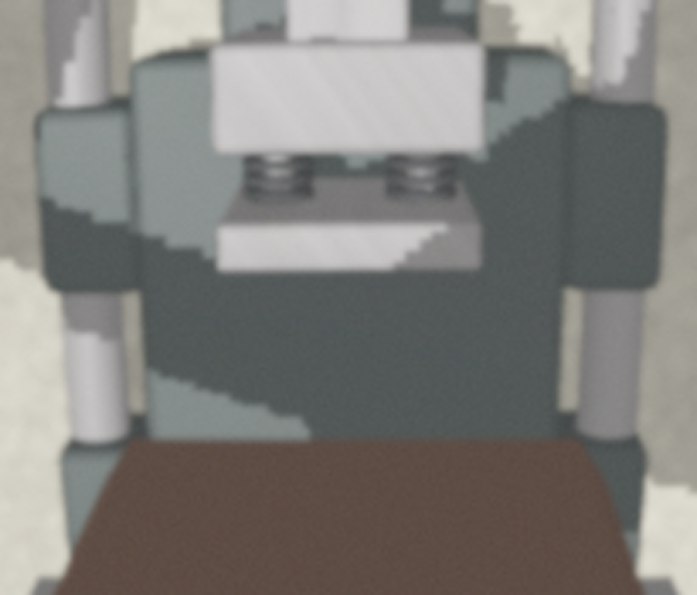

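Call:
jog_arm(
  targets=[
    [-0.001,0,0.015,0,0,-0.002,0.5],
    [-0.002,0,0.033,0,0,-0.002,0.5],
    [-0.002,0,0.048,0,0,-0.002,0.5],
    [-0.002,0,0.05,0,0,-0.002,0.5],
    [-0.002,0,0.05,0,0,-0.002,0.5],
  ],
)

```text
time: 5.33
tool_pos: [563.3, -72.7, 90.8]
tcp_rot: [-179.8, -0.1, 95.4]
ft_force: [0.4, 0.7, -4.0]
finger_gap: 63.6
```

Call:
jog_arm(
  targets=[
    [0,0,0,0,0,0,0.5],
    [0,0,0,0,0,0,0.5],
  ],
)

```text
time: 5.5
tool_pos: [565.8, -73.8, 93.8]
tcp_rot: [179.9, 0.0, 95.4]
ft_force: [0.3, -0.8, -3.7]
finger_gap: 63.1
```

```bash
python3 -c "
from h import *
from bench import r
print(r.sense()['tool_pos'])
d=r.snapshot('wrist');cv2.imwrite('pics/w5.png',d['pixels'][:,:,::-1]);pickle.dump(d,open('w5.pkl','wb'));print(d['origin'],d['attitude'])
im=d['pixels'][:,:,::-1];cv2.imwrite('pics/w5c.png',cv2.resize(im[70:300,200:430],None,fx=2.6,fy=2.6,interpolation=cv2.INTER_CUBIC))
to([564.6,-73.5,90],95.4)"
```

```text
[565.77503385 -73.81626573  93.75138788]
[558.12111388   7.2529732  236.70605684] [ 1.61476006e+02 -5.53682456e-02  5.37094666e+00]
now [565.9 -74.   93.8] [1.7987e+02 4.0000e-02 9.5400e+01] t 5.55
row [ 0.0006 -0.0012  0.0038] [0.0023 0.0007 0.0001]
```

View pics/w5c.png

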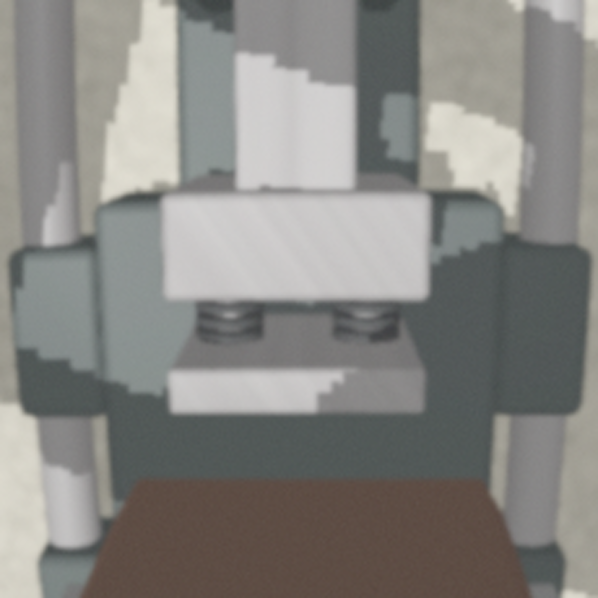

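```bash
python3 -c "
from h import *
d=pickle.load(open('w5.pkl','rb'))
y=np.array([-.094,.9956,0]);x=np.array([.9956,.094,0])
P=[wz(d,265.4,228.8,80),wz(d,363.5,228.8,80)];B=[wz(d,252.7,253.8,91),wz(d,387.3,253.8,91)]
print(P,B); m=np.mean(P,0);b=np.mean(B,0); print('x off',(b-m)@x,'y clear',(m-b)@y)
"
```

```text
[array([539.21143948, -44.88645504,  80.        ]), array([582.70993234, -40.8154961 ,  80.        ])] [array([535.58119118, -52.91076064,  91.        ]), array([592.70435425, -47.56885812,  91.        ])]
x off 2.4735352420902186 y clear 7.655439104363926
```

Call:
jog_arm(
  targets=[
    [0.001,-0.002,0.01,0,0,0,0.5],
    [0.001,-0.002,0.022,0,0,0,0.5],
    [0.001,-0.002,0.034,0,0,0,0.5],
    [0.001,-0.002,0.042,0,0,0,0.5],
    [0.001,-0.002,0.048,0,0,0,0.5],
  ],
)

```text
time: 5.97
tool_pos: [561.4, -73.0, 41.8]
tcp_rot: [-179.8, -0.1, 95.4]
ft_force: [-0.2, -0.4, -4.7]
finger_gap: 63.4
```

Call:
jog_arm(
  targets=[
    [0,0,0.002,0,0,0,0.5],
    [0,0,0.002,0,0,0,0.5],
  ],
)

```text
time: 6.13
tool_pos: [562.1, -73.1, 41.1]
tcp_rot: [-179.9, -0.0, 95.4]
ft_force: [-0.3, -0.4, -4.0]
finger_gap: 63.4
```

Call:
jog_arm(
  targets=[
    [0,0,0.002,0,0,0,0.5],
    [0,0,0.003,0,0,0,0.5],
  ],
)

```text
time: 6.3
tool_pos: [563.5, -73.4, 39.8]
tcp_rot: [179.9, 0.0, 95.4]
ft_force: [0.4, -0.4, -3.4]
finger_gap: 63.4
```

Call:
jog_arm(
  targets=[
    [0,0,0.001,0,0,0,0.5],
    [0,0,0.002,0,0,0,0.5],
    [0,0,0.003,0,0,0,0.5],
  ],
)

```text
time: 6.55
tool_pos: [563.1, -73.4, 36.6]
tcp_rot: [180.0, 0.0, 95.4]
ft_force: [-0.4, 0.3, -4.5]
finger_gap: 63.3
```

Call:
jog_arm(
  targets=[
    [0,0,0.001,0,0,0,0.5],
    [0,0,0.002,0,0,0,0.5],
  ],
)

```text
time: 6.72
tool_pos: [562.9, -73.3, 34.3]
tcp_rot: [180.0, 0.0, 95.4]
ft_force: [-1.2, 0.0, -4.5]
finger_gap: 63.4
```

Call:
jog_arm(
  targets=[
    [0,0,0.001,0,0,0,0.5],
    [0,0,0.001,0,0,0,0.5],
  ],
)

```text
time: 6.88
tool_pos: [562.7, -73.3, 33.1]
tcp_rot: [-180.0, -0.0, 95.4]
ft_force: [0.1, 0.7, -4.3]
finger_gap: 63.5
```

Call:
jog_arm(
  targets=[
    [0,0,0.001,0,0,0,0.5],
    [0,0,0.001,0,0,0,0.5],
  ],
)

```text
time: 7.05
tool_pos: [562.9, -73.3, 33.0]
tcp_rot: [-180.0, 0.0, 95.4]
ft_force: [-4.0, 1.4, 3.0]
finger_gap: 63.5
```

```bash
python3 -c "
from h import *
from bench import r
d=r.snapshot('wrist');im=d['pixels'][:,:,::-1];cv2.imwrite('pics/w6.png',im)
s=r.snapshot('scene');cv2.imwrite('pics/s6.png',cv2.resize(s['pixels'][170:310,230:410,::-1],None,fx=4.2,fy=4.2,interpolation=cv2.INTER_CUBIC))
"
```

```text
(no output)
```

View pics/w6.png

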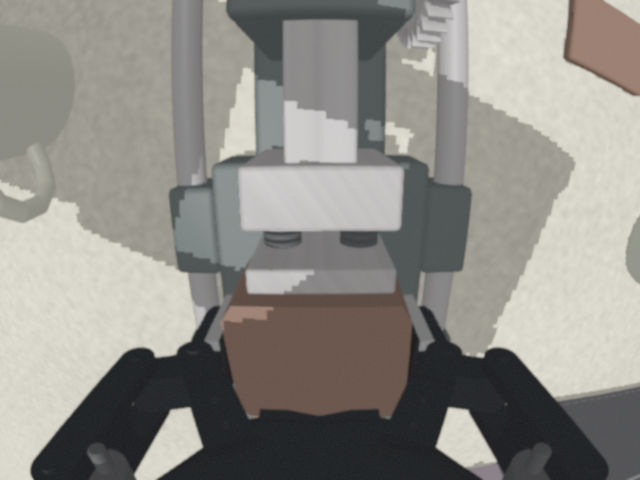

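View pics/s6.png

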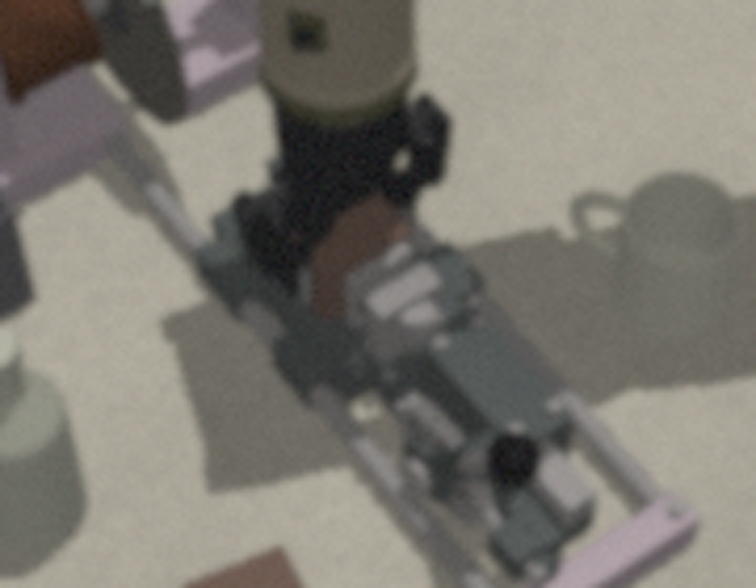

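Call:
jog_arm(
  targets=[
    [0,0,-0.002,0,0,0,0.5],
    [0,0.001,-0.002,0,0,0,0.5],
    [0,0.001,-0.001,0,0,0,0.5],
    [0,0.001,-0.001,0,0,0,0.5],
  ],
)

```text
time: 7.48
tool_pos: [564.0, -73.2, 33.0]
tcp_rot: [180.0, 0.0, 95.4]
ft_force: [0.1, -0.1, -3.2]
finger_gap: 63.5
```

Call:
jog_arm(
  targets=[
    [0,0,0.001,0,0,0,0.5],
    [0,0,0.001,0,0,0,0.4],
    [0,0,0.001,0,0,0,0.3],
    [0,0,0.001,0,0,0,0.1],
  ],
)

```text
time: 7.82
tool_pos: [564.3, -73.3, 32.7]
tcp_rot: [179.9, 0.0, 95.4]
ft_force: [0.2, 0.2, -0.5]
finger_gap: 73.8
```

Call:
jog_arm(
  targets=[
    [0,0,0,0,0,0,0.05],
    [0,0,0,0,0,0,0.05],
    [0,0,0,0,0,0,0.05],
  ],
)

```text
time: 8.07
tool_pos: [564.0, -73.2, 32.3]
tcp_rot: [180.0, 0.0, 95.4]
ft_force: [0.2, -0.8, -0.8]
finger_gap: 81.0
```

```bash
python3 -c "
from h import *
from bench import r
d=r.snapshot('wrist');im=d['pixels'][:,:,::-1];cv2.imwrite('pics/w7.png',im)
"
```

```text
(no output)
```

View pics/w7.png

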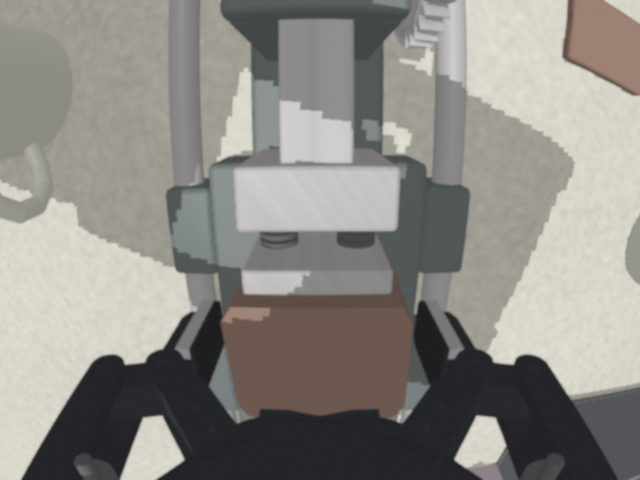

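Block at columns 222–413 (mid 317.5) and the plate at 242–392 (mid 317): centred, released. I'll lift off now.

Call:
jog_arm(
  targets=[
    [0,0,-0.012,0,0,0,0],
    [0,0,-0.035,0,0,0,0],
    [0,0,-0.07,0,0,0,0],
    [0,0,-0.11,0,0,0,0],
    [0,0,-0.15,0,0,0,0],
  ],
)

```text
time: 8.53
tool_pos: [563.1, -73.0, 184.2]
tcp_rot: [-179.9, -0.0, 95.4]
ft_force: [1.1, 0.7, 0.1]
finger_gap: 85.1
```

Call:
jog_arm(
  targets=[
    [0.02,0,-0.03,0,0,0,0.2],
    [0.05,0,-0.05,0,0,0,0.3],
    [0.08,0,-0.06,0,0,0,0.4],
    [0.12,0.01,-0.06,0,0,0,0.4],
    [0.15,0.015,-0.06,0,0,0,0.4],
  ],
)

```text
time: 8.95
tool_pos: [565.5, 79.8, 245.3]
tcp_rot: [179.8, -0.0, 95.4]
ft_force: [0.4, 0.1, -1.2]
finger_gap: 51.2
```

```bash
python3 -c "
from h import *
from bench import r
d=r.snapshot('wrist');im=d['pixels'][:,:,::-1];cv2.imwrite('pics/w8.png',im)
d=r.snapshot('top');cv2.imwrite('pics/t8.png',d['pixels'][:,:,::-1])
print(r.sense()['finger_gap'])
to([595.8,158.8,240],95.4)
"
```

```text
51.28525968569112
now [564.7  82.  243.8] [ 1.799e+02 -9.000e-02  9.564e+01] t 9.05
row [0.0734 0.0385 0.004 ] [ 0.0018 -0.0016  0.0041]
```

View pics/w8.png

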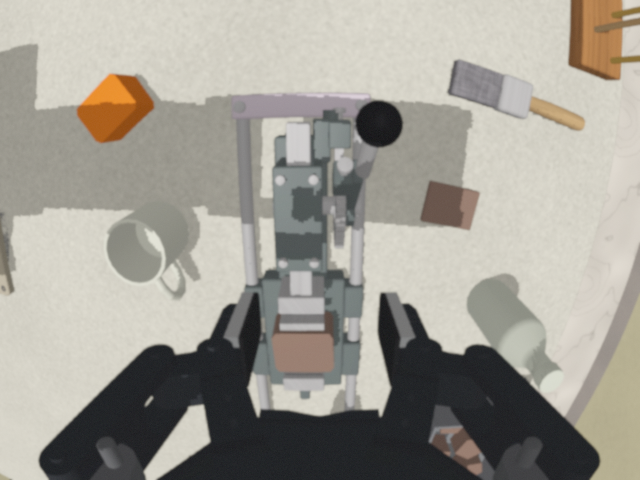

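```bash
python3 -c "
from h import *
from bench import r
d=r.snapshot('wrist')
print(wz(d,379,123,169), r.sense()['tool_pos'])
to([595.8,158.8,240],95.4)
"
```

```text
[592.23421583 161.74486117 169.        ] [564.61734742  79.83409055 243.39598788]
now [564.6  79.8 243.4] [ 1.7994e+02 -1.0000e-02  9.5600e+01] t 9.1
row [0.0755 0.0387 0.0035] [ 0.001  -0.0002  0.0034]
```

Call:
jog_arm(
  targets=[
    [0.025,0.013,0,0,0,0.003,0.4],
    [0.05,0.025,0,0,0,0.003,0.4],
    [0.072,0.036,0,0,0,0.003,0.4],
    [0.077,0.038,0,0,0,0.003,0.4],
    [0.077,0.038,0.01,0,0,0.003,0.4],
  ],
)

```text
time: 9.52
tool_pos: [596.7, 158.4, 234.6]
tcp_rot: [179.8, -0.0, 95.3]
ft_force: [0.5, -0.5, 0.4]
finger_gap: 51.1
```

```bash
python3 -c "
from h import *
from bench import r
d=r.snapshot('wrist');im=d['pixels'][:,:,::-1];cv2.imwrite('pics/w9.png',im)
for k in (1,):
  m=(im.max(-1)<25).astype(np.uint8);print()
to([594.5,160,149],95.4);print(d['origin'])
"
```

```text
now [595.1 157.1 230.6] [-1.7994e+02  4.0000e-02  9.5240e+01] t 9.5667
row [ 0.003  -0.0003  0.0816] [-0.001   0.0007 -0.0028]
[588.98339258 239.3823052  377.57009633]
```

View pics/w9.png

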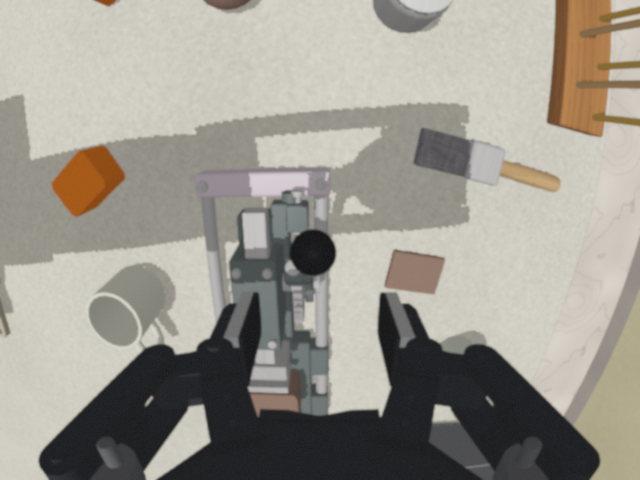

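```bash
python3 -c "
from h import *
from bench import r
d=r.snapshot('wrist')
print(wz(d,313,253,169),d['origin'])
to([594.5,160,149],95.4)
"
```

```text
[591.54697968 157.72277673 169.        ] [588.15765039 238.26252135 373.51568033]
now [594.4 156.4 230.2] [-1.7983e+02  6.0000e-02  9.5190e+01] t 9.6167
row [0.0037 0.0007 0.0812] [-0.0031  0.001  -0.0036]
```

Call:
jog_arm(
  targets=[
    [0.001,-0.001,0.02,0,0,-0.003,0.4],
    [0.002,-0.001,0.04,0,0,-0.003,0.4],
    [0.002,-0.001,0.06,0,0,-0.003,0.4],
    [0.002,-0.001,0.075,0,0,-0.003,0.4],
    [0.002,-0.001,0.08,0,0,-0.003,0.4],
  ],
)

```text
time: 10.03
tool_pos: [591.9, 157.5, 148.8]
tcp_rot: [-179.7, 0.1, 95.3]
ft_force: [-0.5, -0.7, -0.9]
finger_gap: 51.2
```

```bash
python3 -c "
from h import *
from bench import r
d=r.snapshot('wrist');im=d['pixels'][:,:,::-1];cv2.imwrite('pics/w10.png',im)
to([593.5,158.5,149],95.4);print(d['origin'])
"
```

```text
now [592.1 157.7 149.1] [-1.7971e+02  5.0000e-02  9.5290e+01] t 10.0833
row [0.0006 0.0014 0.0001] [-0.0051  0.0008 -0.0018]
[585.52665024 238.73497388 291.68549255]
```

View pics/w10.png

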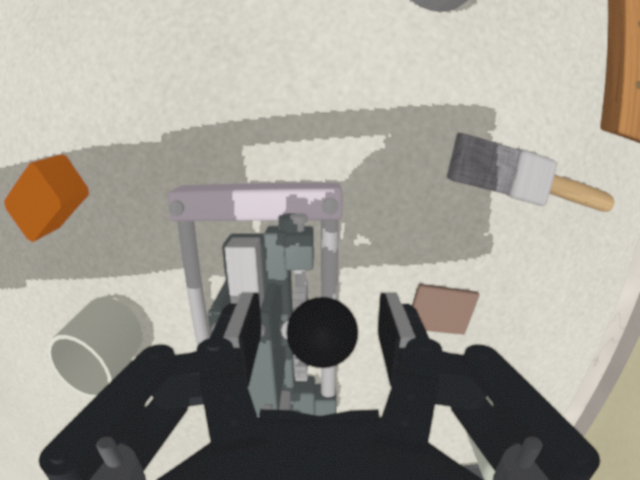

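```bash
python3 -c "
from h import *
from bench import r
d=r.snapshot('wrist')
print(wz(d,322,332,169),d['origin'])
to([593.5,158.5,149],95.4)
"
```

```text
[593.6068728  157.37186721 169.        ] [585.65991994 238.94805608 292.01447821]
now [592.9 158.1 150.8] [-1.7982e+02  3.0000e-02  9.5310e+01] t 10.1333
row [0.0003 0.0006 0.0018] [-0.0032  0.0006 -0.0016]
```

Call:
jog_arm(
  targets=[
    [0,0,0,0,0,0,0.65],
    [0,0,0,0,0,0,0.9],
    [0,0,0,0,0,0,0.9],
    [0,0,0,0,0,0,0.9],
    [0,0,0,0,0,0,0.9],
  ],
  newtons=60,
)

```text
time: 10.55
tool_pos: [593.3, 160.2, 153.7]
tcp_rot: [-179.9, -0.0, 95.4]
ft_force: [-9.1, 1.6, 4.5]
finger_gap: 24.9
```

```bash
python3 -c "
from h import *
from bench import r
d=r.snapshot('wrist');im=d['pixels'][:,:,::-1];cv2.imwrite('pics/w11.png',cv2.resize(im[230:430,200:440],None,fx=3,fy=3))
d=r.snapshot('scene');im=d['pixels'][:,:,::-1];cv2.imwrite('pics/s11.png',cv2.resize(im[200:340,270:430],None,fx=4,fy=4,interpolation=cv2.INTER_CUBIC))
s=r.sense();print(s['finger_gap'],s['tool_pos'],s['ft_force'])
"
```

```text
25.171212449788868 [593.28243427 160.17159561 153.70191405] [-8.73190529  1.31656095  4.10053833]
```

View pics/w11.png

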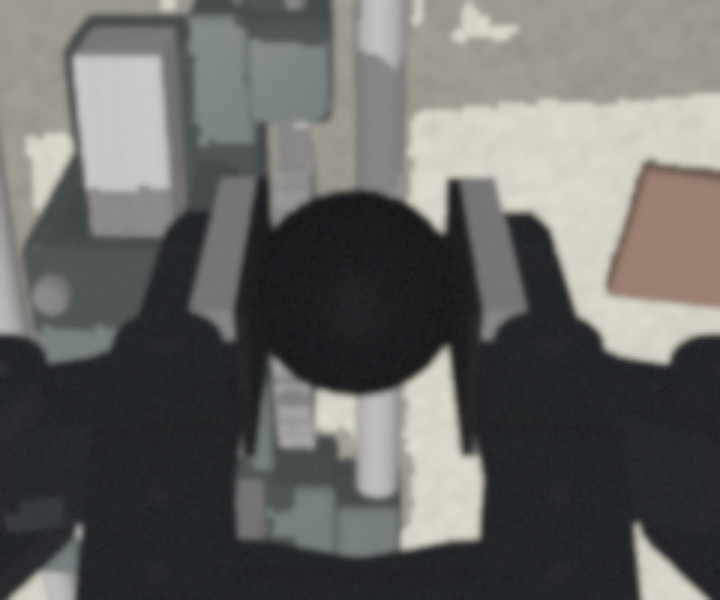

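View pics/s11.png

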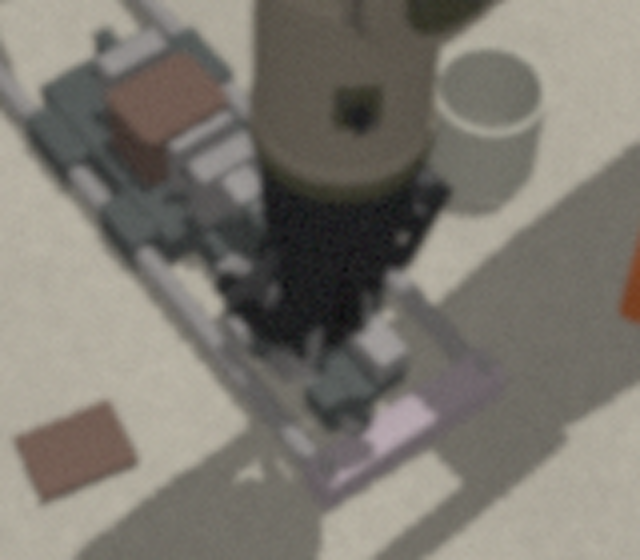

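Call:
jog_arm(
  targets=[
    [0,0,0,0,0,0,0.5],
    [0,-0.001,0,0,0,0,0.5],
    [0,-0.001,0.004,0,0,0,0.5],
    [0,-0.001,0.008,0,0,0,0.5],
    [0,-0.001,0.008,0,0,0,0.5],
  ],
)

```text
time: 11.07
tool_pos: [592.8, 159.4, 143.3]
tcp_rot: [-179.9, 0.0, 95.4]
ft_force: [-0.9, 0.0, -0.4]
finger_gap: 42.6
```

Call:
jog_arm(
  targets=[
    [0,0,0,0,0,0,0.8],
    [0,0,0,0,0,0,0.9],
    [0,0,0,0,0,0,0.9],
    [0,0,0,0,0,0,0.9],
  ],
  newtons=50,
)

```text
time: 11.4
tool_pos: [593.1, 159.5, 144.1]
tcp_rot: [-180.0, 0.0, 95.4]
ft_force: [0.4, -0.7, -2.5]
finger_gap: 25.6
```

Call:
jog_arm(
  targets=[
    [-0.012,0,-0.009,0,0,0,0.9],
    [-0.025,0,-0.017,0,0,0,0.9],
    [-0.038,0,-0.023,0,0,0,0.9],
    [-0.052,0,-0.029,0,0,0,0.9],
    [-0.067,0,-0.032,0,0,0,0.9],
  ],
)

```text
time: 11.82
tool_pos: [599.3, 92.6, 174.4]
tcp_rot: [-179.9, -0.0, 95.4]
ft_force: [8.4, 3.4, -15.9]
finger_gap: 25.3
```

Call:
jog_arm(
  targets=[
    [-0.015,0,-0.002,0,0,0,0.9],
    [-0.03,0,-0.003,0,0,0,0.9],
    [-0.045,0,-0.002,0,0,0,0.9],
    [-0.06,0,0,0,0,0,0.9],
  ],
)

```text
time: 12.15
tool_pos: [605.0, 34.0, 174.4]
tcp_rot: [-180.0, -0.2, 95.4]
ft_force: [7.5, 7.7, -13.9]
finger_gap: 25.0
```

Call:
jog_arm(
  targets=[
    [-0.014,0,0.004,0,0,0,0.9],
    [-0.028,0,0.009,0,0,0,0.9],
    [-0.038,0,0.013,0,0,0,0.9],
  ],
)

```text
time: 12.4
tool_pos: [608.8, -6.2, 163.2]
tcp_rot: [180.0, 0.0, 95.4]
ft_force: [0.2, -0.7, -0.5]
finger_gap: 8.7
```

```bash
python3 -c "
from h import *
from bench import r
d=r.snapshot('wrist');im=d['pixels'][:,:,::-1];cv2.imwrite('pics/w12.png',im)
s=r.sense();print(s['finger_gap'],s['tool_pos'],s['ft_force'])
"
```

```text
8.348184208529752 [608.33922876  -7.64059011 162.11981402] [-0.48723717 -0.19895667 -0.85183918]
```

View pics/w12.png

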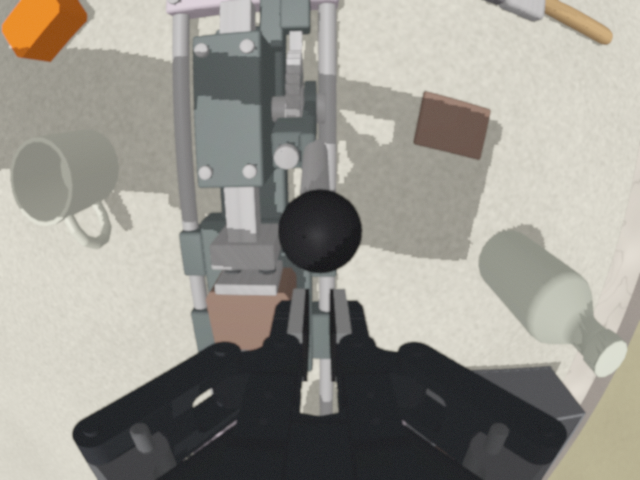

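```bash
python3 -c "
from h import *
from bench import r
d=r.snapshot('scene');im=d['pixels'][:,:,::-1];cv2.imwrite('pics/s13.png',cv2.resize(im[200:340,270:430],None,fx=4,fy=4,interpolation=cv2.INTER_CUBIC));pickle.dump(d,open('s13.pkl','wb'))
d=r.snapshot('wrist');pickle.dump(d,open('w13.pkl','wb'))
d=r.snapshot('top');im=d['pixels'][:,:,::-1];cv2.imwrite('pics/t13.png',cv2.resize(im[190:300,230:410],None,fx=4,fy=4,interpolation=cv2.INTER_CUBIC));pickle.dump(d,open('t13.pkl','wb'))
"
```

```text
(no output)
```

View pics/s13.png

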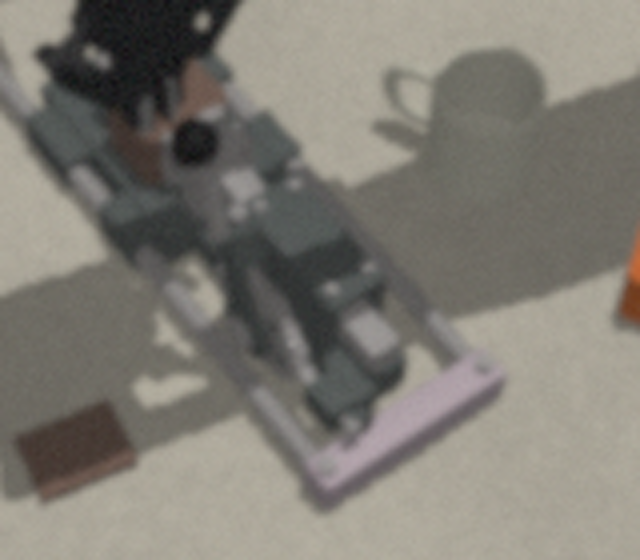

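View pics/t13.png

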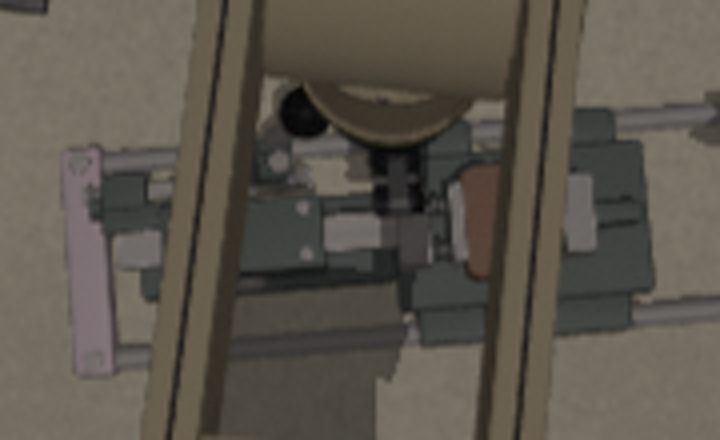

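```bash
cat >> h.py <<'E'
def wray(d,u,v):
    x,y=u-d['cx'],v-d['cy'];n=np.hypot(x,y);t=n/d['fx']
    M=R.from_euler('xyz',d['attitude'],degrees=True).as_matrix()
    return np.array(d['origin']),M@np.array([np.sin(t)*x/n,np.sin(t)*y/n,np.cos(t)])
def trir(rs):
    A=np.zeros((3,3));b=np.zeros(3)
    for o,k in rs:
        P=np.eye(3)-np.outer(k,k)/(k@k);A+=P;b+=P@o
    p=np.linalg.solve(A,b);return p,[float(np.linalg.norm(np.cross(p-o,k/np.linalg.norm(k)))) for o,k in rs]
E
python3 -c "
from h import *
L=lambda n:pickle.load(open(n+'13.pkl','rb'))
S,W,T=L('s'),L('w'),L('t')
a,b,c=ray(S,318.4,235.4),ray(T,305.4,217.6),wray(W,320,231)
print(trir([a,b]),trir([a,c]),trir([a,b,c]))
"
```

```text
(array([605.88870322,  38.42282357, 193.23912717]), [0.42808770489140735, 0.42808770489145526]) (array([604.73688062,  37.39141453, 191.00439491]), [0.1273016725700619, 0.12730167256992228]) (array([605.42959825,  38.26821568, 193.017098  ]), [0.2465484822488306, 0.8389928296785041, 0.8424420108895717])
```

Call:
jog_arm(
  targets=[
    [0,0,-0.03,0,0,0,0.6],
    [0,0,-0.06,0,0,-0.1,0.5],
    [0.005,0,-0.085,0,0,-0.22,0.4],
    [0.015,0,-0.085,0,0,-0.34,0.4],
    [0.03,0,-0.085,0,0,-0.46,0.4],
  ],
  newtons=100,
)

```text
time: 13.02
tool_pos: [607.3, 25.4, 252.0]
tcp_rot: [179.7, 0.2, 122.1]
ft_force: [-0.3, -0.5, -0.7]
finger_gap: 51.3
```

```bash
python3 -c "
from h import *
to([605.5,38,245],185.4)
"
```

```text
now [607.3  25.4 252. ] [179.73   0.19 122.05] t 13.0167
row [0.0116 0.0051 0.0069] [ 0.0023  0.0056 -1.1056]
```

Call:
jog_arm(
  targets=[
    [0.005,0.002,0,0,0,-0.12,0.4],
    [0.012,0.005,0.003,0,0,-0.24,0.4],
    [0.012,0.005,0.005,0,0,-0.36,0.4],
    [0.012,0.005,0.005,0,0,-0.48,0.4],
    [0.012,0.005,0.005,0,0,-0.6,0.4],
  ],
)

```text
time: 13.43
tool_pos: [603.6, 39.3, 243.6]
tcp_rot: [180.0, 0.0, 156.5]
ft_force: [-1.0, 0.5, 0.2]
finger_gap: 51.3
```

Call:
jog_arm(
  targets=[
    [0,0,0,0,0,-0.12,0.4],
    [0,0,0,0,0,-0.24,0.4],
    [0,0,0,0,0,-0.36,0.4],
    [0,0,0,0,0,-0.46,0.4],
    [0,0,0,0,0,-0.5,0.4],
  ],
)

```text
time: 13.85
tool_pos: [603.7, 39.0, 243.8]
tcp_rot: [180.0, 0.0, -174.8]
ft_force: [-0.1, 1.0, 1.2]
finger_gap: 51.3
```

```bash
python3 -c "
from h import *
from bench import r
d=r.snapshot('wrist');im=d['pixels'][:,:,::-1];cv2.imwrite('pics/w14.png',im)
to([605.5,38,245],185.4)
"
```

```text
now [603.7  39.  243.8] [ 1.7999e+02  4.0000e-02 -1.7484e+02] t 13.9
row [-0.0017 -0.0012 -0.0012] [ 0.0002  0.0006 -0.0042]
```

View pics/w14.png

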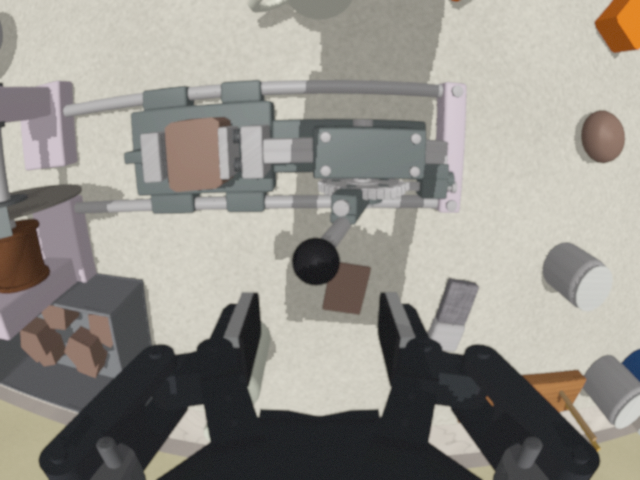

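Call:
jog_arm(
  targets=[
    [-0.001,-0.001,0.02,0,0,0,0.4],
    [-0.001,-0.001,0.04,0,0,0,0.4],
    [-0.001,-0.001,0.058,0,0,0,0.4],
    [-0.001,-0.001,0.07,0,0,0,0.5],
    [-0.001,-0.001,0.07,0,0,0,0.6],
  ],
)

```text
time: 14.32
tool_pos: [602.9, 37.7, 170.0]
tcp_rot: [180.0, -0.3, -175.2]
ft_force: [-0.3, -0.3, -1.0]
finger_gap: 34.5
```

Call:
jog_arm(
  targets=[
    [0,0,0,0,0,0,0.6],
    [0,0,0,0,0,0,0.6],
  ],
)

```text
time: 14.48
tool_pos: [605.5, 37.3, 174.7]
tcp_rot: [-180.0, 0.1, -175.2]
ft_force: [0.0, 0.8, 0.1]
finger_gap: 34.2
```

```bash
python3 -c "
from h import *
from bench import r
d=r.snapshot('wrist');im=d['pixels'][:,:,::-1];cv2.imwrite('pics/w15.png',im)
to([605.5,38,173],185.4)
"
```

```text
now [605.8  37.2 175.1] [-1.7999e+02  1.5000e-01 -1.7524e+02] t 14.5333
row [0.0002 0.0008 0.0021] [-0.0003  0.0025 -0.0112]
```

View pics/w15.png

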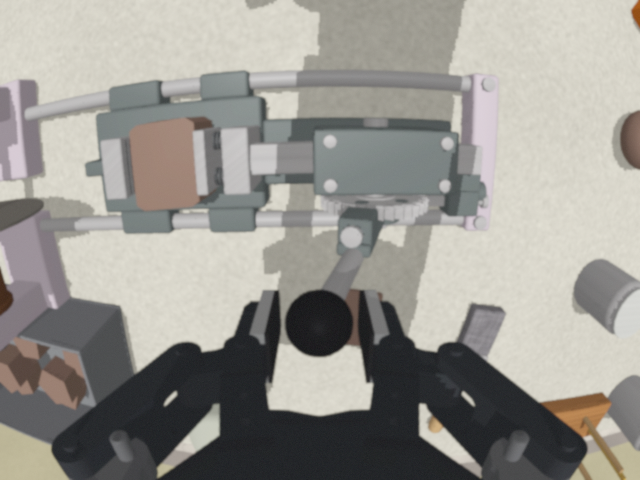

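Call:
jog_arm(
  targets=[
    [0,-0.008,0.001,0,0,0,0.6],
    [0,-0.016,0.003,0,0,0,0.6],
    [0,-0.022,0.006,0,0,0,0.6],
  ],
)

```text
time: 14.78
tool_pos: [607.5, 14.3, 168.5]
tcp_rot: [-180.0, 0.1, -175.2]
ft_force: [0.5, 2.4, 2.6]
finger_gap: 34.3
```

Call:
jog_arm(
  targets=[
    [0,-0.006,0.002,0,0,0,0.6],
    [0,-0.012,0.005,0,0,0,0.6],
  ],
)

```text
time: 14.95
tool_pos: [608.2, 3.0, 162.9]
tcp_rot: [179.9, 0.1, -175.3]
ft_force: [-3.1, 25.2, 20.0]
finger_gap: 34.3
```

Call:
jog_arm(
  targets=[
    [0,0.005,-0.002,0,0,0,0.6],
    [0,0.006,-0.002,0,0,0,0.6],
  ],
)

```text
time: 15.12
tool_pos: [607.0, 8.6, 164.2]
tcp_rot: [-180.0, -0.0, -175.3]
ft_force: [-0.4, 0.2, 0.7]
finger_gap: 34.2
```

```bash
python3 -c "
from h import *
from bench import r
d=r.snapshot('wrist');im=d['pixels'][:,:,::-1];cv2.imwrite('pics/w16.png',im);pickle.dump(d,open('w16.pkl','wb'))
d=r.snapshot('scene');im=d['pixels'][:,:,::-1];cv2.imwrite('pics/s16.png',cv2.resize(im[170:340,250:430],None,fx=4,fy=3.5,interpolation=cv2.INTER_CUBIC));pickle.dump(d,open('s16.pkl','wb'))
s=r.sense();print(s['tool_pos'],s['ft_force'])
"
```

```text
[606.89188372   8.6179891  163.86313782] [ 0.74287519 -0.56759853 -0.7511507 ]
```

View pics/w16.png

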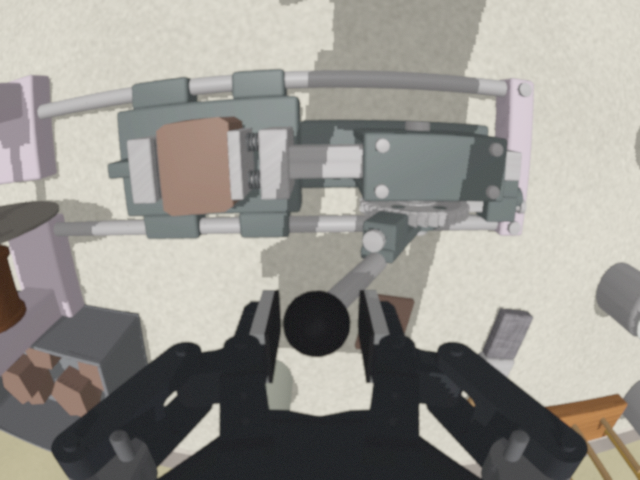

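View pics/s16.png

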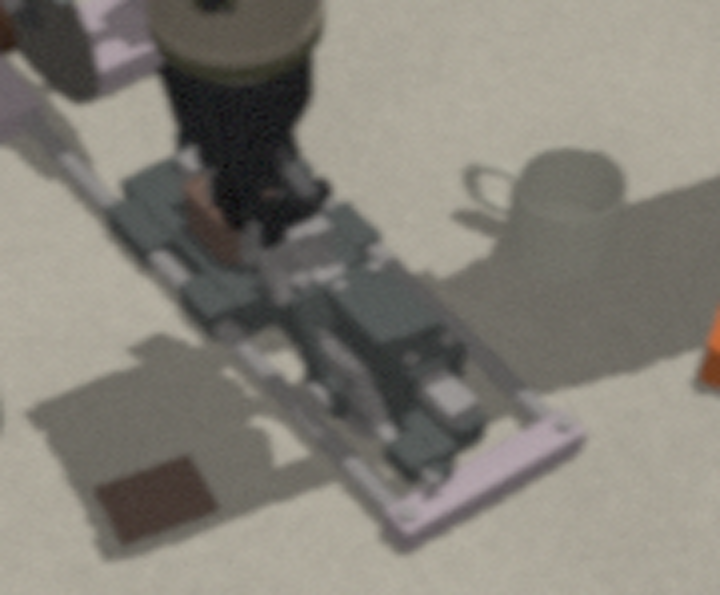

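Call:
jog_arm(
  targets=[
    [0,0.02,-0.008,0,0,0,0.6],
    [0,0.042,-0.012,0,0,0,0.6],
    [0,0.064,-0.014,0,0,0,0.6],
    [0,0.086,-0.012,0,0,0,0.6],
    [0,0.108,-0.008,0,0,0,0.6],
  ],
)

```text
time: 15.63
tool_pos: [598.9, 116.6, 173.4]
tcp_rot: [-179.9, 0.1, -175.3]
ft_force: [0.6, -3.5, 1.0]
finger_gap: 34.4
```

Call:
jog_arm(
  targets=[
    [0,0.016,0.006,0,0,0,0.6],
    [0,0.03,0.013,0,0,0,0.6],
    [0,0.04,0.02,0,0,0,0.6],
  ],
)

```text
time: 15.88
tool_pos: [595.0, 157.5, 152.1]
tcp_rot: [-180.0, 0.0, -175.2]
ft_force: [0.6, -0.6, 2.4]
finger_gap: 34.2
```

```bash
python3 -c "
from h import *
from bench import r
d=r.snapshot('wrist');im=d['pixels'][:,:,::-1];cv2.imwrite('pics/w17.png',im)
s=r.sense();print(s['tool_pos'],s['ft_force'])
"
```

```text
[593.84061198 158.79324749 150.00847852] [-1.42547834  0.78976302  0.06428048]
```

View pics/w17.png

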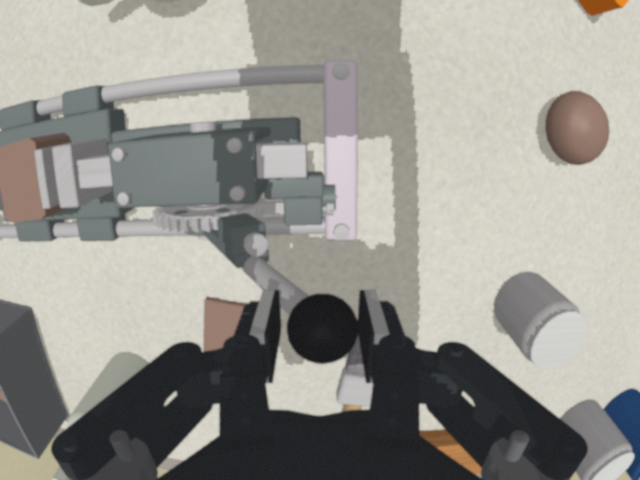

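Call:
jog_arm(
  targets=[
    [0,0.004,0.003,0,0,0,0.6],
    [0,0.008,0.006,0,0,0,0.6],
    [0,0.008,0.006,0,0,0,0.6],
  ],
)

```text
time: 16.18
tool_pos: [593.9, 164.6, 145.7]
tcp_rot: [-180.0, -0.1, -175.3]
ft_force: [-1.4, -0.1, 1.7]
finger_gap: 34.4
```

Call:
jog_arm(
  targets=[
    [0,0.003,0.002,0,0,0,0.6],
    [0,0.006,0.004,0,0,0,0.6],
    [0,0.006,0.004,0,0,0,0.6],
  ],
)

```text
time: 16.43
tool_pos: [593.3, 170.6, 141.7]
tcp_rot: [180.0, -0.1, -175.3]
ft_force: [-3.0, -0.3, 1.8]
finger_gap: 34.1
```

```bash
python3 -c "
from h import *
from bench import r
d=r.snapshot('wrist');im=d['pixels'][:,:,::-1];cv2.imwrite('pics/w18.png',im)
s=r.sense();print(s['tool_pos'],s['ft_force'])
"
```

```text
[593.30657891 170.5868475  141.73472037] [-1.89503966 -0.26646445 -0.13359509]
```

View pics/w18.png

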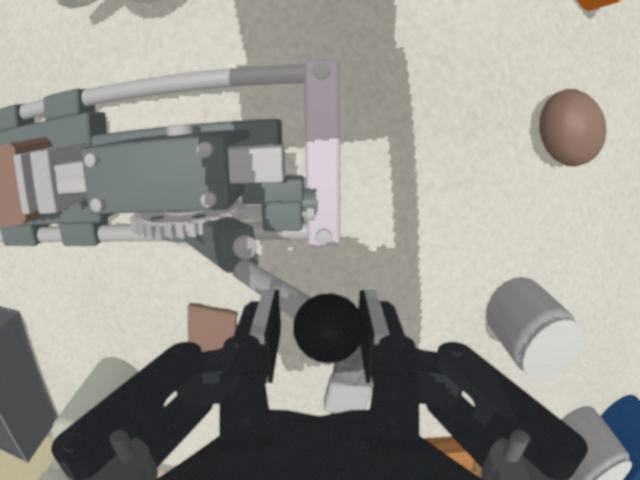

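Call:
jog_arm(
  targets=[
    [0,0.003,0.002,0,0,0,0.6],
    [0,0.006,0.004,0,0,0,0.6],
    [0,0.008,0.005,0,0,0,0.6],
  ],
)

```text
time: 16.73
tool_pos: [593.7, 173.2, 139.7]
tcp_rot: [-179.5, 0.0, -175.4]
ft_force: [-13.3, -32.4, 25.1]
finger_gap: 34.2
```

Call:
jog_arm(
  targets=[
    [0,-0.006,0,0,0,0,0.6],
    [0,-0.018,-0.009,0,0,0,0.6],
    [0,-0.031,-0.017,0,0,0,0.6],
    [0,-0.038,-0.02,0,0,0,0.6],
  ],
)

```text
time: 17.07
tool_pos: [597.8, 141.9, 160.2]
tcp_rot: [179.8, 0.3, -175.2]
ft_force: [-0.1, 7.5, 6.1]
finger_gap: 34.2
```

Call:
jog_arm(
  targets=[
    [0,-0.006,-0.003,0,0,0,0.6],
    [0,-0.013,-0.006,0,0,0,0.6],
    [0,-0.02,-0.009,0,0,0,0.6],
  ],
)

```text
time: 17.32
tool_pos: [599.1, 122.1, 167.9]
tcp_rot: [179.9, 0.2, -175.2]
ft_force: [1.6, 3.9, 2.9]
finger_gap: 34.2
```

Call:
jog_arm(
  targets=[
    [0,-0.007,-0.002,0,0,0,0.6],
    [0,-0.014,-0.004,0,0,0,0.6],
    [0,-0.02,-0.005,0,0,0,0.6],
  ],
)

```text
time: 17.57
tool_pos: [600.2, 101.0, 172.2]
tcp_rot: [179.9, 0.1, -175.2]
ft_force: [0.8, 3.1, 2.3]
finger_gap: 34.1
```

Call:
jog_arm(
  targets=[
    [0,-0.007,-0.001,0,0,0,0.6],
    [0,-0.014,-0.002,0,0,0,0.6],
    [0,-0.02,-0.002,0,0,0,0.6],
  ],
)

```text
time: 17.82
tool_pos: [601.7, 81.3, 174.0]
tcp_rot: [179.9, 0.1, -175.2]
ft_force: [-1.0, 9.0, 7.7]
finger_gap: 34.3
```

Call:
jog_arm(
  targets=[
    [0,-0.003,0,0,0,0,0.6],
    [0,-0.003,0,0,0,0,0.6],
  ],
)

```text
time: 17.98
tool_pos: [601.7, 77.5, 173.5]
tcp_rot: [180.0, 0.0, -175.3]
ft_force: [1.4, 2.8, 2.9]
finger_gap: 34.3
```

Call:
jog_arm(
  targets=[
    [0,-0.004,0,0,0,0,0.6],
    [0,-0.004,0,0,0,0,0.6],
  ],
)

```text
time: 18.15
tool_pos: [601.8, 73.7, 173.2]
tcp_rot: [180.0, 0.0, -175.2]
ft_force: [-0.0, 3.5, 2.8]
finger_gap: 33.9
```

```bash
python3 -c "
from h import *
from bench import r
d=r.snapshot('wrist');im=d['pixels'][:,:,::-1];cv2.imwrite('pics/w19.png',im)
s=r.sense();print(s['tool_pos'],s['ft_force'])
"
```

```text
[601.76263579  73.8339176  173.11985582] [0.02133475 3.0688798  2.47540856]
```

View pics/w19.png

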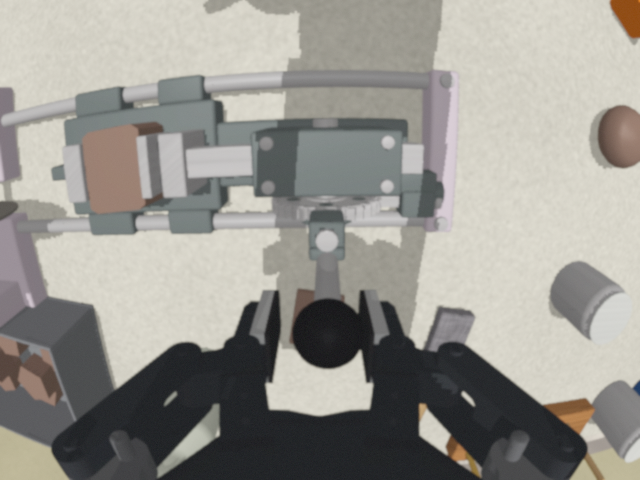

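Call:
jog_arm(
  targets=[
    [0,-0.006,0,0,0,0,0.6],
    [0,-0.011,0.001,0,0,0,0.6],
    [0,-0.015,0.001,0,0,0,0.6],
  ],
)

```text
time: 18.45
tool_pos: [603.1, 60.0, 172.5]
tcp_rot: [179.9, 0.0, -175.2]
ft_force: [0.3, 9.6, 4.3]
finger_gap: 34.5
```

Call:
jog_arm(
  targets=[
    [0,-0.004,0,0,0,0,0.6],
    [0,-0.008,0.001,0,0,0,0.6],
  ],
)

```text
time: 18.62
tool_pos: [603.9, 52.5, 171.9]
tcp_rot: [179.9, 0.1, -175.2]
ft_force: [-1.3, 11.4, 8.4]
finger_gap: 34.1
```

Call:
jog_arm(
  targets=[
    [0,-0.004,0.001,0,0,0,0.6],
    [0,-0.008,0.001,0,0,0,0.6],
  ],
)

```text
time: 18.78
tool_pos: [604.5, 44.2, 170.4]
tcp_rot: [179.9, 0.0, -175.2]
ft_force: [2.0, 10.0, 2.0]
finger_gap: 34.3
```

Call:
jog_arm(
  targets=[
    [0,-0.001,0,0,0,0,0.6],
    [0,-0.001,0,0,0,0,0.6],
  ],
)

```text
time: 18.95
tool_pos: [604.6, 43.1, 170.2]
tcp_rot: [179.9, 0.0, -175.2]
ft_force: [2.2, 7.9, 3.2]
finger_gap: 34.1
```

Call:
jog_arm(
  targets=[
    [0,-0.003,0.001,0,0,0,0.6],
  ],
)

```text
time: 19.03
tool_pos: [604.9, 40.8, 169.7]
tcp_rot: [179.9, 0.1, -175.2]
ft_force: [-0.7, 9.6, 6.1]
finger_gap: 34.3
```

Call:
jog_arm(
  targets=[
    [0,-0.003,0.001,0,0,0,0.6],
  ],
)

```text
time: 19.12
tool_pos: [605.2, 37.7, 168.9]
tcp_rot: [179.9, 0.1, -175.2]
ft_force: [-0.2, 9.4, 7.7]
finger_gap: 34.5
```

Call:
jog_arm(
  targets=[
    [0,-0.003,0.001,0,0,0,0.6],
  ],
)

```text
time: 19.2
tool_pos: [605.5, 34.7, 167.9]
tcp_rot: [179.9, 0.1, -175.2]
ft_force: [-0.1, 10.7, 6.1]
finger_gap: 34.1
```

Call:
jog_arm(
  targets=[
    [0,-0.003,0.001,0,0,0,0.6],
  ],
)

```text
time: 19.28
tool_pos: [605.7, 31.9, 167.0]
tcp_rot: [179.9, 0.1, -175.2]
ft_force: [-0.9, 12.7, 6.5]
finger_gap: 34.3
```

Call:
jog_arm(
  targets=[
    [0,-0.003,0.001,0,0,0,0.6],
  ],
)

```text
time: 19.37
tool_pos: [606.0, 29.0, 166.1]
tcp_rot: [179.8, 0.1, -175.2]
ft_force: [0.0, 11.6, 8.5]
finger_gap: 34.5
```

Call:
jog_arm(
  targets=[
    [0,-0.002,0.001,0,0,0,0.6],
    [0,-0.002,0.001,0,0,0,0.6],
  ],
)

```text
time: 19.53
tool_pos: [606.2, 26.8, 165.0]
tcp_rot: [179.9, 0.1, -175.2]
ft_force: [-1.5, 11.2, 7.1]
finger_gap: 34.0
```

Call:
jog_arm(
  targets=[
    [0,0.012,-0.003,0,0,0,0.6],
    [0,0.028,-0.006,0,0,0,0.6],
    [0,0.05,-0.008,0,0,0,0.6],
    [0,0.072,-0.006,0,0,0,0.6],
    [0,0.092,-0.002,0,0,0,0.6],
  ],
)

```text
time: 19.95
tool_pos: [598.4, 116.4, 166.6]
tcp_rot: [-179.9, 0.0, -175.3]
ft_force: [-0.4, -2.6, 1.5]
finger_gap: 34.1
```

Call:
jog_arm(
  targets=[
    [0,0.016,0.005,0,0,0,0.6],
    [0,0.03,0.012,0,0,0,0.6],
    [0,0.042,0.02,0,0,0,0.6],
    [0,0.046,0.023,0,0,0,0.6],
  ],
)

```text
time: 20.28
tool_pos: [594.4, 164.0, 142.9]
tcp_rot: [-180.0, 0.0, -175.2]
ft_force: [-3.4, -0.5, 14.0]
finger_gap: 34.2
```

Call:
jog_arm(
  targets=[
    [0,0.003,0.002,0,0,0,0.6],
    [0,0.005,0.003,0,0,0,0.6],
  ],
)

```text
time: 20.45
tool_pos: [594.3, 167.3, 141.0]
tcp_rot: [-179.9, 0.0, -175.2]
ft_force: [-4.0, -5.9, 13.4]
finger_gap: 34.3
```

Call:
jog_arm(
  targets=[
    [0,0.003,0,0,0,0,0.6],
    [0,0.005,0,0,0,0,0.6],
  ],
)

```text
time: 20.62
tool_pos: [593.7, 170.4, 139.6]
tcp_rot: [-179.7, -0.0, -175.3]
ft_force: [1.9, -8.5, -0.3]
finger_gap: 34.5
```

Call:
jog_arm(
  targets=[
    [0,0.002,0,0,0,0,0.6],
    [0,0.002,0,0,0,0,0.6],
  ],
)

```text
time: 20.78
tool_pos: [593.5, 171.6, 139.0]
tcp_rot: [-179.7, -0.1, -175.3]
ft_force: [2.3, -10.4, 0.8]
finger_gap: 34.7
```

Call:
jog_arm(
  targets=[
    [0,-0.002,0,0,0,0,0.5],
    [0,-0.002,0,0,0,0,0.4],
    [0,-0.002,0,0,0,0,0.4],
  ],
)

```text
time: 21.03
tool_pos: [593.0, 172.6, 139.2]
tcp_rot: [180.0, -0.1, -175.3]
ft_force: [-0.3, -0.1, -0.2]
finger_gap: 51.2
```

```bash
python3 -c "
from h import *
from bench import r
d=r.snapshot('wrist');im=d['pixels'][:,:,::-1];cv2.imwrite('pics/w20.png',im)
s=r.sense();print(s['tool_pos'],s['ft_force'],s['finger_gap'])
"
```

```text
[593.04634897 172.73431058 139.40868745] [-0.42460404 -0.69052853  1.00657471] 51.244304488684904
```

View pics/w20.png

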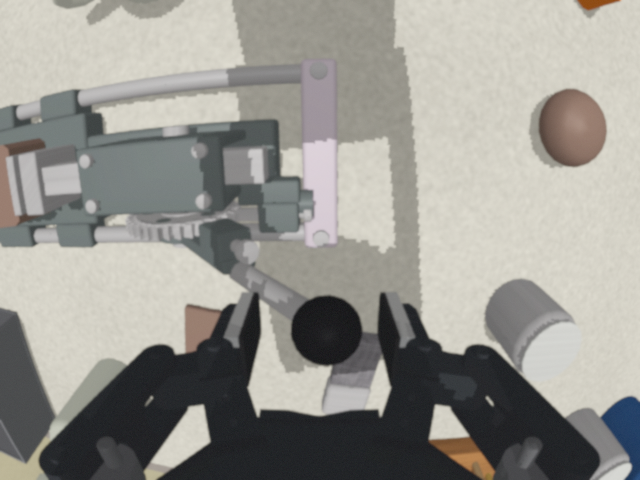

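Call:
jog_arm(
  targets=[
    [0,0,-0.02,0,0,0,0.4],
    [0,0,-0.05,0,0,0,0.4],
    [0,0,-0.085,0,0,0,0.4],
    [0,-0.01,-0.11,0,0,0,0.4],
    [0,-0.04,-0.12,0,0,0,0.4],
  ],
)

```text
time: 21.5
tool_pos: [598.1, 136.2, 265.5]
tcp_rot: [179.9, 0.4, -175.0]
ft_force: [2.7, -0.4, 1.5]
finger_gap: 51.1
```

Call:
jog_arm(
  targets=[
    [0,-0.035,0,0,0,0,0.4],
    [0,-0.07,0,0,0,0,0.4],
    [0,-0.105,0,0,0,0,0.4],
    [0,-0.14,0,0,0,0,0.4],
    [0,-0.16,0,0,0,0,0.4],
  ],
)

```text
time: 21.92
tool_pos: [610.0, -29.8, 260.0]
tcp_rot: [-180.0, -0.0, -175.3]
ft_force: [-0.6, -0.3, 0.6]
finger_gap: 51.1
```

```bash
python3 -c "
from h import *
from bench import r
d=r.snapshot('wrist');im=d['pixels'][:,:,::-1];cv2.imwrite('pics/w21.png',cv2.resize(im[60:280,100:500],None,fx=2,fy=2,interpolation=cv2.INTER_CUBIC));pickle.dump(d,open('w21.pkl','wb'))
s=r.sense();print(s['tool_pos'],s['ft_force'],s['finger_gap'])
"
```

```text
[610.1526009  -32.38160147 259.8742736 ] [ 0.68893168 -1.85330377  0.21580347] 51.47454734287493
```

View pics/w21.png

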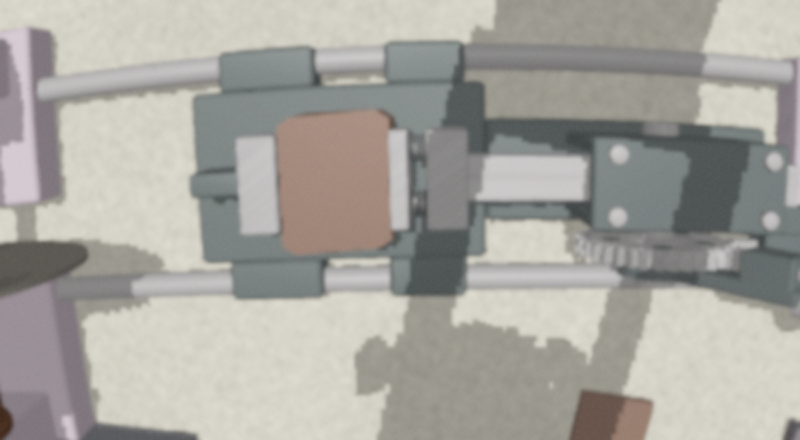

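```bash
python3 -c "
from h import *
d=pickle.load(open('w21.pkl','rb'))
y=np.array([-.094,.9956,0]);
f=lambda u,v,z:float(wz(d,100+u/2,60+v/2,z)@y)
for n,u,z in [('backface',278,80),('blkL',281,75),('blkR',391,75),('plateL',389,80),('plateR',409,80),('bodyL',427,80),('bodyR',468,80)]: print(n,round(f(u,180,z),1))
"
```

```text
backface -157.0
blkL -156.8
blkR -107.4
plateL -108.0
plateR -99.3
bodyL -91.5
bodyR -73.8
```

```bash
python3 -c "
from h import *
d=pickle.load(open('w5.pkl','rb'))
y=np.array([-.094,.9956,0]);
for v in (70+193/2.6,70+300/2.6,70+368/2.6,70+413/2.6): print(round(float(wz(d,316,v,80)@y),1))
"
```

```text
-58.2
-75.9
-87.5
-95.4
```

```bash
python3 -c "
from h import *
from bench import r
d=r.snapshot('scene');cv2.imwrite('pics/s22.png',d['pixels'][:,:,::-1])
t=r.snapshot('top');cv2.imwrite('pics/t22.png',t['pixels'][:,:,::-1])
"
```

```text
(no output)
```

View pics/s22.png

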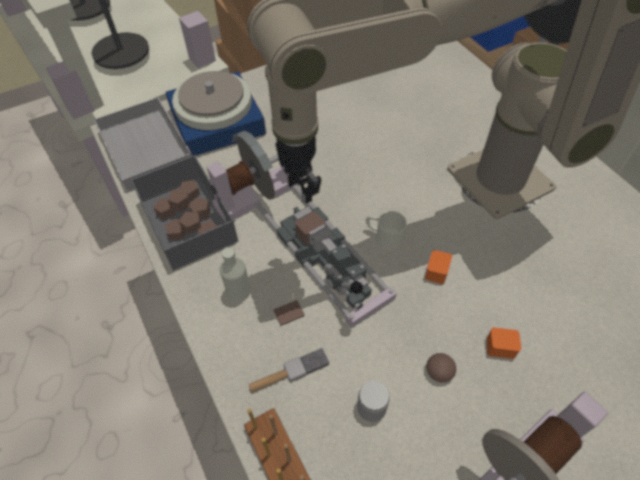

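View pics/t22.png

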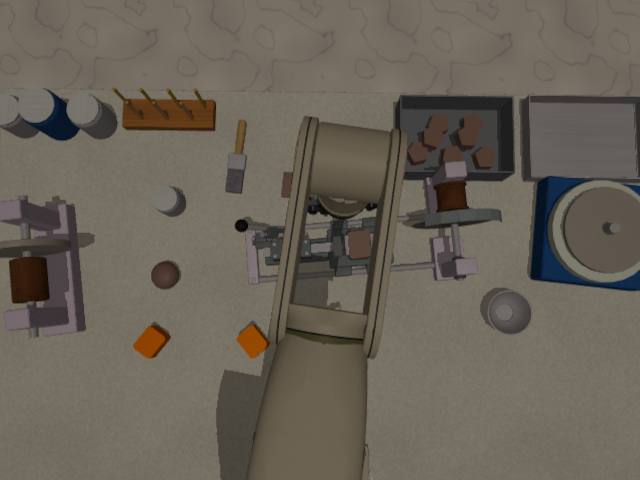

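Both views show the block clamped (top 358,245) and the knob at (241,226), further back than its start at (248,224). Everything else is where it was, and the gripper is clear.

```bash
python3 -c "
from bench import r
print(r.hand_in())"
```

```text
the job is handed in; nothing more can be done
None
```

I stood the brown block flat on the vise bed, centred on the jaws with its long faces towards them, and let it go. I then worked the ratchet lever to clamp it, laid the lever right back, and handed in at about 22 s.

- **Clamp:** the tightening stroke had stiffened to about 13 N at the knob when I stopped. From the spring gap closing from 11.6 to 7.8 mm, I estimate a clamp of about 105 N. The knob force suggested about 175 N at the peak. The difference is more than one given-back tooth would explain, but both are inside 60–215 N.
- **Last pictures:** they show the block between the jaws with no sign of damage, the lever at its back stop, the bystanders unmoved and the gripper clear.

Some things did not go cleanly:
- On the first stroke I held the knob sideways, and it slipped out of the fingers partway along. I then pushed it with a finger fore and aft instead.
- I ran the lever into its far stop at about 32 N, before the stone was gripped, and into its back stop at about 40 N. The back-stop push is right at the 40 N limit, though it was a finger pushing there, not the arm or gripper body.
- My first reading of where the knob was along its arc was about 0.1 rad off. The stops corrected it.

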